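# Snug the adjustable wrench onto the valve's gland nut and tighten it one flat

## Robot

A 7-joint arm with a two-finger parallel gripper is mounted at the origin on a cart in front of the work surface, level with it; the furniture and walls round the work are solid. World frame = base frame: x ahead of the robot, y to its left, z up, the work surface at z = 0. Lengths are in m, angles in rad, forces in N, time in s.
With the tool pointing down it reaches from about 0.425 to 0.875 m from the base axis. Payload 4.7 kg.
Tool frame: the origin (TCP) lies between the finger pads; the fingertips stand tips_ahead ahead of it and the grasp point (between the pads) lies 2 mm behind it (tips_ahead is the distance from the TCP to the fingertips, in m); x points along the fingers, y is the direction in which the jaws open and shut, and the axes are right-handed (so a half turn about x gives the same grasp; the last joint's range is limited). The gripper opens to 85 mm and grips with 20 to 120 N. Pads are 22 mm wide; open, the fingers measure 114 mm over their backs; the gripper's body (76 mm by 85 mm) begins 54 mm behind the grasp point. The pads swing forward as they close: fully open they stand 13 mm farther back than shut.
Start: joints at [-1.291, 0.321, -0.07, 1.45, 0.023, 1.371, -0.057], TCP at [0.171, 0.627, 0.248] pointing down, gripper open.
Joint ranges: [-2.86, 2.86], [-0.3, 2.09], [-1.38, 1.24], [0.06, 2.45], [-1.56, 4.7], [0.09, 2.05], [-2.69, 2.69]. Speed limits (rad/s): [2.57, 2.57, 3.14, 3.14, 3.14, 3.14, 3.14].

## Interface

Orientations are given as a 3x3 rotation matrix whose columns are the frame's x, y, z axes.
In Python, from plant import get_obs, snapshot, get_calibration, job_done, search_frame, tips_ahead gives the robot as it stands.
- The arm moves only by the tool move_arm, never from a script. Its argument "moves" is a list of rows, each an object of numbers: "x", "y", "z": the shift along the tool's x, y, z scaled (see below); "ax", "ay", "az": the turn, a rotation vector about the tool's x, y, z scaled (see below); "jaw": the opening, from -1 (shut) to 1 (fully open), so that 0 is half open. In form: [{"x": .., "y": .., "z": .., "ax": .., "ay": .., "az": .., "jaw": ..}, ...]. A call has 1 to 12 rows; each row shifts and turns the commanded pose from where the row before left it, along the tool's axes as they then stand; what a row does not reach is not made up. The controller multiplies each number of a shift by 0.04 m and each number of a turn by 60 degrees. A row lasts 1/8 s, in which the tool goes at most 62.5 mm and 10.7 degrees, less where a joint would pass 70% of its speed; a pose out of reach is approached as far as the arm can. A call with a number of a shift or a turn outside -1 to 1 is refused whole. A call with a gripper value outside its range is refused whole. The fingers move at their own pace and stop on an object; "force" is the grip in N (left out, the last holds). Time passes only in rows, so rows that do not move let the fingers close. It gives the time, the measured TCP pose, the force and the opening at its end, in the units of the state.
- get_obs(): the state, without advancing time (a new reading comes with each control period).
- snapshot(name): name is "scene" or "top"; returns (picture, depth): 420x560x3 uint8, blue, green, red; 420x560 float32, m along the optical axis (not along the pixel's ray), 0 where there is no reading.
- get_calibration(name): a dict with "fov_y" (degrees; the focal length in pixels is half the picture's height over the tangent of half this angle, whatever the lens; pixels are square), "cx", "cy" (the principal point, pixels), "camera_from_world" (4x4, takes a point from world to camera coordinates). Camera axes: x right, y down, z forward; pixel columns grow to the right and rows downward; lengths in m; the calibration is good to about 2 mm. A picture is of the moment at which its call begins. get_calibration takes no time and is no camera call.
- job_done(): hands the job in, once; it reports no verdict.
Trained networks look in the newest picture that a camera, given by its name, has taken for a name from the list of things; names that differ only in an ending like _2 or _b are one class to them, and where a whole thing is asked for, a point or a joint stands for the part that bears it (a point fixed in the world has none). Each returns a list of dicts, best first, with "confidence" (0 to 1); they miss things now and then, are a little off and sometimes report something else, mostly with a low value. They report only what shows in the picture. A call takes as long as a camera call.
- search_frame(query, camera): "box" ([left, top, width, height] in pixels, round what is visible of it).
The state is a dict: "t": time; "q": joint angles; "qvel": joint speeds; "joint_efforts": joint torques, N m; "tcp_pos": TCP position; "orientation": TCP orientation; "wrist_force": force on the tool from outside, world axes, zero at the start; "ft_torque": the same for the moment, N m; "width": opening from 0.0 (shut) to 1.0 (fully open).
Only numpy, scipy, OpenCV 4.12 (cv2) and the standard library are available. Lean on these libraries where they do the work, as an engineer would, in place of code of your own. Each camera call takes 0.05 s, during which the arm holds its last target.

## Task

Lay the open adjustable wrench flat on the valve's flange with its mouth around the hex nut. Roll the wrench's worm with a fingertip until the movable jaw is snug on the nut (never force the jaw itself), and only then use the wrench to tighten the nut clockwise, seen from above, by one flat (60 degrees). Leave the wrench lying snug on the nut, and do not disturb the dishes and the bottle.

Things in the scene. Friction and masses are not known exactly. Their poses are not given: they have to be found in the camera images.
- wrench_grip (a point): Loose plain steel adjustable wrench, about 270 g, 182 mm long, 16 mm thick, lying flat. This point is in the handle half-way up (8 mm over the underside), a good place to grip; the handle is 24 mm wide, straight from 74 to 152 mm behind wrench_mouth, with a round end 12 mm beyond. Its x axis runs along the wrench from handle to jaws, z up.
- wrench_mouth (a point): 90 mm ahead (+x) of wrench_grip, 7.5 mm over the underside: where the centre of a gripped 30 mm nut lies. The fixed jaw's face is 15 mm to its left (+y), the throat 19 mm behind it (-x), the movable jaw's face to its right (-y), 24 mm minus the jaw joint's value away. The jaws reach 17 mm ahead of it. Head 62 mm wide, 16 mm thick.
- worm_top (a point): Crown of the worm, a knurled roller (20 mm diameter, 19 mm long, axis across the wrench along y) in a window of the wrench's head: 35 mm behind wrench_mouth on the centre line, 20.5 mm over the underside, 4.5 mm proud of the head. Press a fingertip on it with about 6 to 10 N and stroke along the wrench, some 20 mm at a time; lift off to go back.
- jaw (a joint): Closing travel of the movable jaw in m, towards the wrench's +y: 0 = mouth 39 mm wide, 0.009 = 30 mm, snug on the nut; starts at 0 to 0.003. Stroking the worm's crown towards the jaws (+x) closes it, 0.15 mm for 1 mm of stroke. Rolling takes about 4.5 N along the stroke (the jaw drags with 30 N and stays put); when snug, the worm stalls and that force rises until the finger slips.
- nut_centre (a point): Centre of the brass hex nut in the middle of the valve's flange: 30 mm across flats, 34.6 mm across corners, 15 mm high, with a 12 mm wide stem end 4 mm above it. Its x axis points through a corner (flats face 30, 90, 150 ... degrees from it), z up.
- nut (a joint): Turn of the nut in rad, clockwise from above positive, 0 at the start; it is held by friction of about 0.2 N m and stays where it is left. One flat is 1.05.
- wrench: The whole wrench: origin on its underside below wrench_mouth, axes as there.
- petri_dish_1: Bystander: petri dish, 58 mm wide, 15 mm high, loose; origin under its centre.
- petri_dish_2: Bystander: petri dish, 58 mm wide, 15 mm high, loose; origin under its centre.
- reagent_c: Bystander: small reagent bottle, 40 mm wide, 85 mm high, loose; origin under its centre.
- valve: Fixed valve; origin on the table under the nut. Aluminium flange: flat disc of 132 mm diameter, top 36 mm over the table, on which the wrench lies with its handle overhanging. Steel base plate 140 mm square, 8 mm thick; outlet pipe to 97 mm on its +x side, below 26 mm.

How it is judged:
On the way, in this order (a step that is already met when the one before it is completed fails the run):
1. the wrench lies flat on the flange with the nut in its open mouth (horizontal distance between wrench_mouth and nut_centre below 0.01 m and z of wrench_mouth in the frame of nut_centre between -0.005 and 0.005 m and angle between wrench_mouth's own z axis and vertical below 0.08 rad and value of joint jaw below 0.0065 m), for 0.2 s.
2. the jaw is snug on the nut, which has not been turned (horizontal distance between wrench_mouth and nut_centre below 0.01 m and z of wrench_mouth in the frame of nut_centre between -0.005 and 0.005 m and angle between wrench_mouth's own z axis and vertical below 0.08 rad and value of joint jaw above 0.0077 m and value of joint nut below 0.3 rad), for 0.2 s.
3. the nut has been tightened by about one flat (horizontal distance between wrench_mouth and nut_centre below 0.01 m and z of wrench_mouth in the frame of nut_centre between -0.005 and 0.005 m and angle between wrench_mouth's own z axis and vertical below 0.08 rad and value of joint jaw above 0.0072 m and value of joint nut above 0.85 rad), for 0.2 s.
At the end, for the whole second after the job is handed in: The nut stands 0.85 to 1.25 rad (about 60 degrees) clockwise from its start; the wrench lies flat on the flange (within 5 mm in height, 0.08 rad of tilt) with the nut's centre within 10 mm of its mouth point, its jaw snug (less than 1.8 mm of play), at rest and let go (all of step 3 and value of joint nut below 1.25 rad and linear speed of wrench below 0.02 m/s and contact force between the fingers and wrench below 0.2 N); the robot touches nothing.
It fails at once if the nut is turned without the wrench snug on it (value of joint nut above 0.35 rad and (value of joint jaw below 0.0067 m or horizontal distance between wrench_mouth and nut_centre above 0.012 m)).
It fails at once if the nut is turned well past one flat or undone (value of joint nut above 1.5 rad or value of joint nut below -0.4 rad).
It fails at once if the movable jaw is forced by the fingers (contact force between the fingers and jaw_c0 above 20 N or contact force between the fingers and jaw_c1 above 20 N).
It fails at once if a dish or the bottle is disturbed (distance of any of petri_dish_1, petri_dish_2, reagent_c from where it was at the start of the episode above 0.03 m or angle between reagent_c's own z axis and vertical above 0.3 rad).
It also fails if it takes over 72 s, if anything falls off the work surface, if the arm or the gripper's body presses on something with over 40 N, if the wrist force passes 120 N, or if a joint passes its speed limit or range.

## Working session

There is one attempt and no reset: what is moved stays moved. The work goes in short steps, Python scripts to look and compute and a tool call to move; the robot and the scene stay as the last step left them, time stands still between calls to the robot, and variables do not carry over. Pictures are saved under pics/ and viewed, and the job is handed in when it is done.

Besides the shell and the picture viewer there is one more tool, called after "Request:" by a JSON object that holds its "op" and its "data". move_arm: Moves the arm, as the interface text tells. Its arguments: {"type":"object","properties":{"moves":{"type":"array"},"force":{"type":"number"}},"required":["moves"]}

```bash
ls; mkdir -p pics
python3 - <<'E'
from plant import *
import plant,cv2,numpy as np
o=get_obs()
for k in o: print(k,np.round(o[k],3) if not callable(o[k]) else '')
print(tips_ahead)
try: print(tips_ahead())
except Exception as e: print(e)
for n in ("scene","top"):
    p,d=snapshot(n); cv2.imwrite(f"pics/{n}0.png",p); np.save(f"pics/{n}0.npy",d)
    c=get_calibration(n); print(n,c["fov_y"],c["cx"],c["cy"]); print(np.round(c["camera_from_world"],3))
    for q in ["wrench_grip","wrench_mouth","worm_top","nut_centre","wrench","petri_dish_1","reagent_c","valve"]:
        print(q,[(np.round(r["box"]).astype(int).tolist(),round(r["confidence"],2)) for r in search_frame(q,n)][:4])
E
```

```text
pics
t 0.0
q [-1.291  0.322 -0.07   1.452  0.023  1.371 -0.057]
qvel [ 0.    -0.001  0.002 -0.001  0.001  0.001  0.   ]
joint_efforts [-1.0000e-03 -4.9359e+01 -3.8300e-01 -3.1433e+01  1.3000e-02  1.1000e-02
 -0.0000e+00]
tcp_pos [0.171 0.627 0.247]
orientation [[-0.     0.263  0.965]
 [-0.002  0.965 -0.263]
 [-1.    -0.002  0.   ]]
wrist_force [-0.619  0.635  0.681]
ft_torque [-0.014 -0.005 -0.022]
width 1.001
0.017
'float' object is not callable
scene 45.42118038360648 279.9721193731215 206.88463644671583
[[ 0.892 -0.451  0.    -0.45 ]
 [-0.299 -0.592 -0.748  0.202]
 [ 0.338  0.668 -0.664  0.894]
 [ 0.     0.     0.     1.   ]]
wrench_grip [([183, 152, 60, 39], 0.63)]
wrench_mouth [([187, 154, 60, 42], 0.82)]
worm_top [([184, 154, 59, 40], 0.65)]
nut_centre [([306, 243, 16, 17], 0.82)]
wrench [([186, 151, 56, 42], 0.83)]
petri_dish_1 [([335, 208, 25, 26], 0.71), ([284, 152, 18, 14], 0.64), ([187, 155, 57, 41], 0.51)]
reagent_c [([306, 300, 26, 49], 0.8)]
valve [([264, 232, 97, 76], 0.68)]
top 46.534513579734885 273.6023462523769 202.75700384562435
[[ 0.015 -1.     0.008  0.013]
 [-0.987 -0.016 -0.158  0.552]
 [ 0.158 -0.006 -0.987  1.067]
 [ 0.     0.     0.     1.   ]]
wrench_grip [([132, 226, 81, 41], 0.93)]
wrench_mouth [([135, 225, 77, 43], 0.62)]
worm_top [([133, 227, 78, 41], 0.8), ([330, 213, 16, 12], 0.54)]
nut_centre [([330, 211, 13, 18], 0.49)]
wrench [([135, 226, 74, 40], 0.77)]
petri_dish_1 [([293, 154, 22, 24], 0.71), ([186, 155, 24, 27], 0.7)]
reagent_c [([388, 245, 26, 19], 0.84)]
valve [([298, 182, 71, 79], 0.95), ([133, 226, 82, 40], 0.63)]
```

Run:
```python
import cv2
a=cv2.imread("pics/top0.png"); cv2.imwrite("pics/t_c.png",cv2.resize(a[140:290,110:430],None,fx=2.5,fy=2.5,interpolation=cv2.INTER_CUBIC))
cv2.imwrite("pics/t_w.png",cv2.resize(a[215:275,125:225],None,fx=8,fy=8,interpolation=cv2.INTER_CUBIC))
cv2.imwrite("pics/t_n.png",cv2.resize(a[175:265,290:380],None,fx=6.5,fy=6.5,interpolation=cv2.INTER_CUBIC))
```

```text
(no output)
```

View pics/scene0.png

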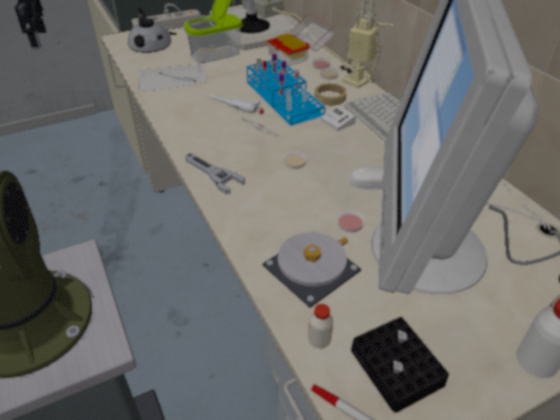

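View pics/top0.png

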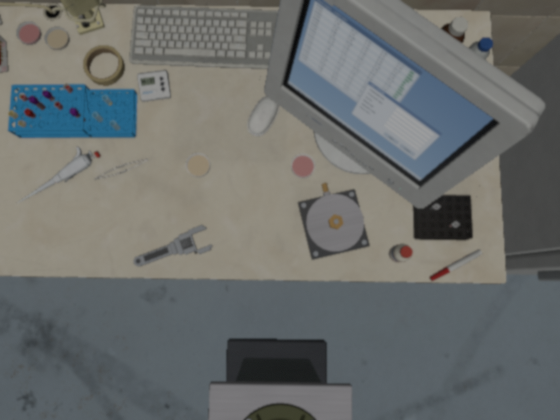

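```bash
echo
```

```text
(no output)
```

View pics/t_w.png

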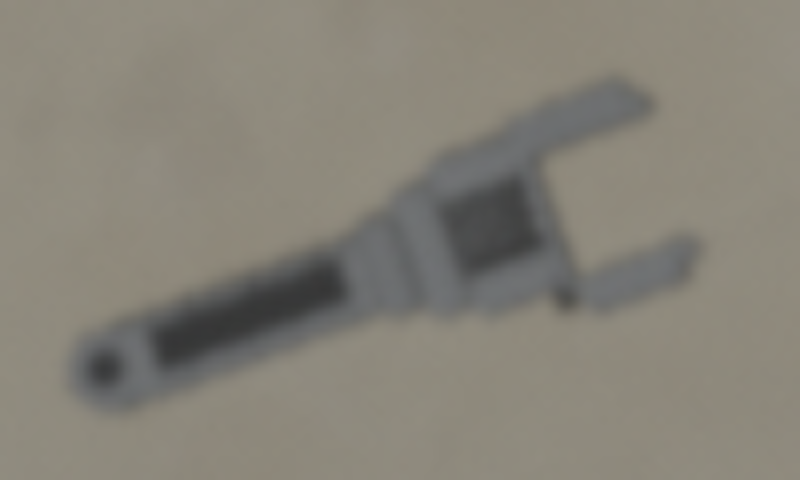

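View pics/t_n.png

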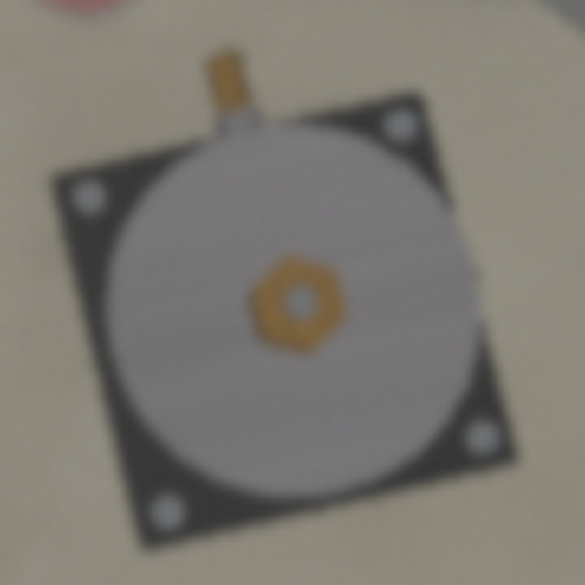

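```bash
cat > h.py <<'E'
import numpy as np,cv2
from plant import *
def cal(n):
    c=get_calibration(n); return 210/np.tan(np.radians(c["fov_y"]/2)),c["cx"],c["cy"],np.array(c["camera_from_world"])
def px2w(n,u,v,z):
    f,cx,cy,T=cal(n); R=T[:3,:3]; o=-R.T@T[:3,3]
    u=np.atleast_1d(u).astype(float);v=np.atleast_1d(v).astype(float)
    d=np.stack([(u-cx)/f,(v-cy)/f,np.ones_like(u)],-1)@R
    return o+d*((z-o[2])/d[:,2])[:,None]
def cloud(n,d):
    f,cx,cy,T=cal(n); v,u=np.mgrid[:d.shape[0],:d.shape[1]]
    p=np.stack([(u-cx)/f*d,(v-cy)/f*d,d],-1)-T[:3,3]
    return p@T[:3,:3]
def w2px(n,p):
    f,cx,cy,T=cal(n); q=np.atleast_2d(p)@T[:3,:3].T+T[:3,3]
    return np.stack([cx+f*q[:,0]/q[:,2],cy+f*q[:,1]/q[:,2]],-1)
E
python3 - <<'E'
from h import *
d=np.load("pics/top0.npy"); P=cloud("top",d)
print("table",np.percentile(P[232:240,230:280,2],[5,50,95]), np.percentile(P[185:200,230:280,2],[5,50,95]))
print("flange", np.percentile(P[235:245,325:345,2],[5,50,95]))
z=P[...,2]
w=z[222:270,128:220]; print(np.percentile(w,[1,50,90,99]))
for r in range(224,268,3): print(' '.join('%2d'%round(x*1000) for x in z[r,130:216:2]))
print('nut')
for r in range(210,234,1): print(' '.join('%2d'%round(x*1000) for x in z[r,322:350]))
# rough
print(px2w("top",[335.5,290+301/6.5,186+12],[222,175+302/6.5,165],.045))
for nm,u,v,zz in [("d1",304,166,.015),("d2",198,167.5,.015),("bottle",402,252,.08)]: print(nm,px2w("top",u,v,zz))
E
```

```text
table [-0.00420839 -0.00083653  0.00323381] [-0.00403282 -0.0004687   0.00300862]
flange [0.03258214 0.0354104  0.03868043]
[-0.00530495  0.00029995  0.01568219  0.02002208]
-2  2  0 -1 -4 -4  0  1 -2 -1 -1 -4 -2 -3 -1  1  5 -4 -2  0 -1  1 -4 -2  2 -5  5 -4  1  0  0  1  4  0 -2  4  1 -2  1  0 -2  2  0
 2 -1 -2  1 -2  3  1  1 -3  2  1 -2 -2  1 -3 -2 -3  1  0 -4 -1 -2 -1 -4  3  4 -4  1 -3 -1 -1 -1 15 16 17 16 11 16  0  0 -3  1 -3
-3 -2 -3 -4 -1  1  1 -1 -2  1 -1  0 -2 -2 -2 -1  2  2  1  0  1 -2 -1 -3  0  0  1 -3 -2 1140 16 18 15 15 12 15  4 -1 -2 -4 -4  1  1
 1 -1  1  0  1  2 -2  2 -1 -1 -3 -4 -3 -3  3  1  2 -1 -2  0 -1  0 -2  5  2  1 12 14 18 15 16 15  5 -3  0  2 -3  0  0 -2  3  3 -2
 2 -4 -3 -2 -2  0  2 -4  0 -3  0 -4 -6  3 -1  0 -2 -1 -1 -5 -2 1140 -1  3 15 12 18 17 17 14 15  7 -3  2  5 -1 -2 -4  1  1  2  0  4
 1  1 -1 -2  2 -2 -5  4 -3 -6 -1  2 -1 -1 -2 -3 -3 -2 -1  1 -4  2 12 14 13 14 13 23 17 17 13 21  0  1  1 -2  4  0  1 -2 -2 -1  0
-6  3 -2 -5 -2 -3  0 -2  0  1  0 -2 -3  1 -2 -1  1 -1 -4  2 15 18 14 17 17 13 15 24 24 19 12 15  6 -3  1 -1 -1 -4 -2  1 -4 -2  0
 1  0  0 -2  0  1 -
[... 2584 characters left out ...]
36 32 35 32 35 30 36 31 35 35 40
37 37 35 34 39 36 34 35 33 34 36 36 38 36 38 35 33 33 38 33 36 35 35 39 38 36 39 37
32 30 33 32 36 37 35 36 32 36 32 37 34 36 38 38 35 34 38 37 37 32 32 35 39 32 36 35
34 31 37 34 34 36 37 36 36 34 36 38 36 37 39 35 38 36 38 36 34 36 36 35 37 36 33 37
39 37 35 36 38 32 37 35 33 39 35 35 37 30 37 37 36 36 37 39 37 36 41 35 28 36 37 37
32 33 34 30 35 32 34 36 33 35 35 39 32 33 35 36 36 37 37 33 35 38 36 35 35 36 37 35
[[ 0.51020186 -0.11937735  0.045     ]
 [ 0.51145538 -0.12121112  0.045     ]
 [ 0.63706589  0.19605596  0.045     ]]
d1 [[ 0.64593327 -0.0496003   0.015     ]]
d2 [[0.63816418 0.20043958 0.015     ]]
bottle [[ 0.44269159 -0.25867859  0.08      ]]
```

```bash
cat > fit.py <<'E'
from h import *
from scipy.optimize import minimize
def topview(n,z0,box,lo,hi,d):
    """xy of pixels projected at plane z0 with depth-height in lo..hi"""
    P=cloud(n,d); u0,v0,u1,v1=box
    v,u=np.mgrid[v0:v1,u0:u1]; z=P[v0:v1,u0:u1,2]; m=(z>lo)&(z<hi)
    XY=px2w(n,u.ravel(),v.ravel(),z0)[:,:2]
    return XY,m.ravel()
def fit_nut(n,d,box,z0=.051,lo=.0435,hi=.065,x0=None):
    XY,m=topview(n,z0,box,lo,hi,d)
    c0=XY[m].mean(0)
    def cost(p):
        q=XY-p[:2]; a=p[2]+np.radians([30,90,150,210,270,330])
        s=np.max(q[:,:1]*np.cos(a)+q[:,1:]*np.sin(a),1)-.015
        pr=1/(1+np.exp(np.clip(s/.0007,-50,50))); return np.mean((pr-m)**2)
    best=min((minimize(cost,[*c0,a],method="Nelder-Mead",options=dict(xatol=1e-6,fatol=1e-9,initial_simplex=np.array([[*c0,a],[c0[0]+.003,c0[1],a],[c0[0],c0[1]+.003,a],[*c0,a+.2]]))) for a in np.radians([0,20,40])),key=lambda r:r.fun)
    return best.x,best.fun,m.sum()
def fit_wrench(n,d,box,z0=.016,lo=.009,hi=.04,guess=None):
    XY,m=topview(n,z0,box,lo,hi,d); M=XY[m]; c=M.mean(0)
    w,V=np.linalg.eigh(np.cov(M.T)); ax=V[:,1]
    # sign: thinner end = handle
    t=(M-c)@ax
    if guess is not None:
        if ax@guess<0: ax=-ax
    for _ in range(8):
        t=(M-c)@ax; nrm=np.array([-ax[1],ax[0]]); s=(M-c)@nrm
        t0=np.percentile(t,.5)
        k=(t>t0+.015)&(t<t0+.085)&(abs(s-np.median(s[(t>t0+.015)&(t<t0+.085)]))<.014)
        H=M[k]; 
        # midline by bins
        tb=(H-c)@ax; sb=(H-c)@nrm; bins=np.arange(t0+.015,t0+.085,.004); bt=[];bs=[]
        for b in bins:
            q=(tb>=b)&(tb<b+.004)
            if q.sum()>4: bt.append(tb[q].mean()); bs.append((sb[q].max()+sb[q].min())/2)
        kf=np.polyfit(bt,bs,1); c=c+nrm*np.polyval(kf,0); ax=ax+nrm*kf[0]; ax/=np.linalg.norm(ax)
    nrm=np.array([-ax[1],ax[0]]); t=(M-c)@ax; s=(M-c)@nrm
    e=t[abs(s)<.012].min(); tip=t.max()
    wid=np.mean([np.ptp(s[(t>b)&(t<b+.006)]) for b in np.arange(e+.02,e+.08,.006)])
    return c,ax,e,tip,wid,(t,s,M)
E
python3 - <<'E'
from fit import *
d=np.load("pics/top0.npy")
x,f,n=fit_nut("top",d,(318,205,352,240)); print("nut",x,np.degrees(x[2])%60,f,n)
for lo in (.007,.009,.011):
    c,ax,e,tip,wid,(t,s,M)=fit_wrench("top",d,(126,220,222,272),lo=lo,guess=np.array([.3,-1]))
    print(lo,"yaw",np.degrees(np.arctan2(ax[1],ax[0])),"len",tip-e,"wid",wid,"mouth_from_end",c+ax*(e+.164-.001),"from_tip",c+ax*(tip-.017+.001),"grip",c+ax*(e+.073))
    T=t-(e+.163)
    k=(T>0)&(T<.02); print("jaws s",np.round(np.sort(s[k])[[0,5,-5,-1]],4)); 
    sj=np.sort(s[(T>-.005)&(T<.012)]); g=np.argmax(np.diff(sj)); print("gap",sj[g],sj[g+1])
# verify overlay
E
```

```text
nut [ 0.5118769  -0.11838508  1.25609207] 11.96877420278686 0.0048117031475371766 155
0.007 yaw -68.42540803939104 len 0.21366331053105675 wid 0.023396813821333236 mouth_from_end [0.47369714 0.18783977] from_tip [0.48644327 0.15560498] grip [0.44060305 0.27153434]
jaws s [-0.0332 -0.0311  0.0263  0.0279]
gap -0.022418495838016417 0.015352437972152602
0.009 yaw -68.38234868445437 len 0.1810754836789773 wid 0.023315448011878917 mouth_from_end [0.47379523 0.18787782] from_tip [0.47455986 0.18594832] grip [0.44063824 0.2715475 ]
jaws s [-0.0331 -0.0309  0.0262  0.0278]
gap -0.022520293064492356 0.015242466065538909
0.011 yaw -68.19813612006037 len 0.1811380888715607 wid 0.02291031950784677 mouth_from_end [0.47430702 0.1880783 ] from_tip [0.47510111 0.18609314] grip [0.4408812  0.27164094]
jaws s [-0.0331 -0.0309  0.0248  0.0273]
gap -0.02305522182287553 0.015209509433127206
```

```bash
cat > plan.py <<'E'
import json,numpy as np
from plant import get_obs
def Rm(th): 
    c,s=np.cos(th),np.sin(th); return np.array([[0,c,s],[0,s,-c],[-1,0,0]])
def start():
    o=get_obs(); p=np.array(o["tcp_pos"]); R=np.array(o["orientation"]); return p,np.arctan2(R[1,1],R[0,1])
def plan(wps,p=None,th=None,jaw=None,nd=2,arc=None):
    """wps: (x,y,z,theta_deg,nrows[,jaw])"""
    if p is None: p,th=start()
    rows=[]
    for w in wps:
        n=w[4]; p0=p.copy(); th0=th; tg=np.array(w[:3]); tt=np.radians(w[3])
        for i in range(1,n+1):
            q=p0+(tg-p0)*i/n; a=th0+(tt-th0)*i/n
            if arc is not None: # rotate about centre
                v0=p0[:2]-arc; v1=tg[:2]-arc; r0,r1=np.hypot(*v0),np.hypot(*v1); f0=np.arctan2(v0[1],v0[0]); f1=np.arctan2(v1[1],v1[0])
                r=r0+(r1-r0)*i/n; f=f0+(f1-f0)*i/n; q[:2]=arc+r*np.array([np.cos(f),np.sin(f)])
            d=np.round(Rm(th).T@(q-p)/.04,nd); t=round(float(np.degrees(th-a)/60),3)
            assert abs(d).max()<=1 and abs(t)<=.178,(d,t)
            p=p+Rm(th)@(d*.04); th=th-np.radians(t*60)
            r={k:float(v) for k,v in zip("xyz",d) if v}
            if t: r["ax"]=t
            if len(w)>5: r["jaw"]=w[5]
            rows.append(r)
    for k in range(0,len(rows),12): print(json.dumps(rows[k:k+12]))
    print("end",p.round(4),round(np.degrees(th),2),len(rows))
E
python3 - <<'E'
from plan import *
plan([(.4407,.2713,.14,21.7,15,0.0)])
E
```

```text
[{"x": 0.18, "y": -0.45, "z": 0.59, "ax": 0.059, "jaw": 0.0}, {"x": 0.18, "y": -0.42, "z": 0.62, "ax": 0.059, "jaw": 0.0}, {"x": 0.18, "y": -0.38, "z": 0.64, "ax": 0.059, "jaw": 0.0}, {"x": 0.18, "y": -0.34, "z": 0.66, "ax": 0.059, "jaw": 0.0}, {"x": 0.18, "y": -0.29, "z": 0.68, "ax": 0.059, "jaw": 0.0}, {"x": 0.18, "y": -0.26, "z": 0.7, "ax": 0.059, "jaw": 0.0}, {"x": 0.18, "y": -0.21, "z": 0.72, "ax": 0.059, "jaw": 0.0}, {"x": 0.18, "y": -0.16, "z": 0.72, "ax": 0.059, "jaw": 0.0}, {"x": 0.18, "y": -0.12, "z": 0.74, "ax": 0.059, "jaw": 0.0}, {"x": 0.19, "y": -0.07, "z": 0.74, "ax": 0.059, "jaw": 0.0}, {"x": 0.18, "y": -0.03, "z": 0.74, "ax": 0.059, "jaw": 0.0}, {"x": 0.18, "y": 0.01, "z": 0.75, "ax": 0.059, "jaw": 0.0}]
[{"x": 0.18, "y": 0.07, "z": 0.74, "ax": 0.059, "jaw": 0.0}, {"x": 0.18, "y": 0.11, "z": 0.74, "ax": 0.059, "jaw": 0.0}, {"x": 0.18, "y": 0.15, "z": 0.72, "ax": 0.059, "jaw": 0.0}]
end [0.4406 0.2715 0.1399] 21.67 15
```

Request:
{"op": "move_arm", "data": {"moves": [{"x":0.18,"y":-0.45,"z":0.59,"ax":0.059,"jaw":0.0},{"x":0.18,"y":-0.42,"z":0.62,"ax":0.059,"jaw":0.0},{"x":0.18,"y":-0.38,"z":0.64,"ax":0.059,"jaw":0.0},{"x":0.18,"y":-0.34,"z":0.66,"ax":0.059,"jaw":0.0},{"x":0.18,"y":-0.29,"z":0.68,"ax":0.059,"jaw":0.0},{"x":0.18,"y":-0.26,"z":0.7,"ax":0.059,"jaw":0.0},{"x":0.18,"y":-0.21,"z":0.72,"ax":0.059,"jaw":0.0},{"x":0.18,"y":-0.16,"z":0.72,"ax":0.059,"jaw":0.0},{"x":0.18,"y":-0.12,"z":0.74,"ax":0.059,"jaw":0.0},{"x":0.19,"y":-0.07,"z":0.74,"ax":0.059,"jaw":0.0},{"x":0.18,"y":-0.03,"z":0.74,"ax":0.059,"jaw":0.0},{"x":0.18,"y":0.01,"z":0.75,"ax":0.059,"jaw":0.0}]}}

```text
schema error: expected keys x, y, z, ax, ay, az, jaw
```

Request:
{"op": "move_arm", "data": {"moves": [{"x":0.18,"y":0.07,"z":0.74,"ax":0.059,"jaw":0.0},{"x":0.18,"y":0.11,"z":0.74,"ax":0.059,"jaw":0.0},{"x":0.18,"y":0.15,"z":0.72,"ax":0.059,"jaw":0.0},{"jaw":0}]}}

```text
schema error: expected keys x, y, z, ax, ay, az, jaw
```

Run:
```python
from plan import *
o=get_obs(); print(o["t"],np.round(o["q"],3),o["tcp_pos"],np.round(o["orientation"],4).tolist(),o["width"],o["wrist_force"])
plan([(.4407,.2713,.021,21.7,6,0.0)],nd=3)
```

```text
0.9 [-1.291  0.321 -0.07   1.451  0.023  1.371 -0.057] [0.17077576 0.6271818  0.24833216] [[0.0, 0.2627, 0.9649], [0.0001, 0.9649, -0.2627], [-1.0, 0.0001, 0.0]] 0.9965247970093024 [ 0.15830233 -0.88590257  0.04645504]Traceback (most recent call last):
  File "<stdin>", line 3, in <module>
  File "plan.py", line 19, in plan
    assert abs(d).max()<=1 and abs(t)<=.178,(d,t)
           ^^^^^^^^^^^^^^^^^^^^^^^^^^^^^^^^
AssertionError: (array([ 0.947, -1.135,  1.475]), 0.147)
```

Request:
{"op": "move_arm", "data": {"moves": [{"x":0.22,"y":-0.567,"z":0.738,"ax":0,"ay":0,"az":0,"jaw":0},{"x":0.22,"y":-0.567,"z":0.738,"ax":0,"ay":0,"az":0,"jaw":0},{"x":0.22,"y":-0.567,"z":0.738,"ax":0,"ay":0,"az":0,"jaw":0},{"x":0.22,"y":-0.567,"z":0.738,"ax":0,"ay":0,"az":0,"jaw":0},{"x":0.22,"y":-0.567,"z":0.738,"ax":0,"ay":0,"az":0,"jaw":0},{"x":0.22,"y":-0.567,"z":0.738,"ax":0,"ay":0,"az":0,"jaw":0},{"x":0.22,"y":-0.567,"z":0.738,"ax":0,"ay":0,"az":0,"jaw":0},{"x":0.22,"y":-0.567,"z":0.738,"ax":0.17,"ay":0,"az":0,"jaw":0}]}}

```text
t: 1.9
tcp_pos: [0.3517, 0.3891, 0.1779]
orientation: [[0.0, 0.433, 0.901], [0.001, 0.901, -0.433], [-1.0, 0.001, 0.0]]
wrist_force: [0.4, 0.2, -0.2]
width: 0.496
```

```bash
sed -i 's/r={k:float(v) for k,v in zip("xyz",d) if v}/r={k:float(v) for k,v in zip("xyz",d)}/; s/if t: r\["ax"\]=t/r.update(ax=t,ay=0,az=0,jaw=0)/' plan.py
python3 - <<'E'
from plan import *
o=get_obs(); print(o["t"],np.round(o["q"],3),o["tcp_pos"],np.round(o["orientation"],4).tolist(),o["width"],o["wrist_force"])
p0=np.array([.1708,.6272,.2483])+8*.04*Rm(np.arctan2(.9649,.2627))@np.array([.22,-.567,.738])
print(p0); th=np.arctan2(.9649,.2627)-np.radians(.17*60)
plan([(.4407,.2713,.12,21.7,5,0)],p=p0,th=th)
E
```

```text
1.9 [-0.987  0.102  0.107  1.858 -0.012  1.182  0.246] [0.35170827 0.38913227 0.17792681] [[0.0004, 0.4334, 0.9012], [0.0006, 0.9012, -0.4334], [-1.0, 0.0007, 0.0001]] 0.4961676454931178 [ 0.44653725  0.21516627 -0.21232287]
[0.35100259 0.39009445 0.1779    ]
[{"x": 0.29, "y": -0.34, "z": 0.66, "ax": 0.143, "ay": 0, "az": 0, "jaw": 0}, {"x": 0.29, "y": -0.25, "z": 0.7, "ax": 0.143, "ay": 0, "az": 0, "jaw": 0}, {"x": 0.29, "y": -0.13, "z": 0.74, "ax": 0.143, "ay": 0, "az": 0, "jaw": 0}, {"x": 0.29, "y": -0.02, "z": 0.74, "ax": 0.143, "ay": 0, "az": 0, "jaw": 0}, {"x": 0.29, "y": 0.09, "z": 0.74, "ax": 0.143, "ay": 0, "az": 0, "jaw": 0}]
end [0.4409 0.2713 0.1199] 21.67 5
```

Tracking is good.

Request:
{"op": "move_arm", "data": {"moves": [{"x":0.29,"y":-0.34,"z":0.66,"ax":0.143,"ay":0,"az":0,"jaw":0},{"x":0.29,"y":-0.25,"z":0.7,"ax":0.143,"ay":0,"az":0,"jaw":0},{"x":0.29,"y":-0.13,"z":0.74,"ax":0.143,"ay":0,"az":0,"jaw":0},{"x":0.29,"y":-0.02,"z":0.74,"ax":0.143,"ay":0,"az":0,"jaw":0},{"x":0.29,"y":0.09,"z":0.74,"ax":0.143,"ay":0,"az":0,"jaw":0},{"x":0,"y":0,"z":0,"ax":0,"ay":0,"az":0,"jaw":0}]}}

```text
t: 2.65
tcp_pos: [0.4419, 0.2686, 0.1192]
orientation: [[-0.001, 0.931, 0.365], [-0.002, 0.365, -0.931], [-1.0, -0.001, 0.001]]
wrist_force: [0.5, 0.4, 0.2]
width: 0.502
```

Run:
```python
from plan import *; from h import *
o=get_obs(); print(o["t"],np.round(o["q"],3),o["tcp_pos"],np.round(o["orientation"],4).tolist(),o["width"],o["wrist_force"])
p,d=snapshot("scene"); cv2.imwrite("pics/s1.png",cv2.resize(p[60:260,120:380],None,fx=3,fy=3))
plan([(.4407,.2713,.021,21.7,5,0)],nd=3)
```

```text
2.65 [-0.852  0.146  0.274  1.941 -0.044  1.062 -0.186] [0.44185746 0.26858635 0.11923277] [[-0.0006, 0.9311, 0.3648], [-0.0018, 0.3648, -0.9311], [-1.0, -0.0012, 0.0014]] 0.5016064790997882 [0.49057592 0.43682081 0.22541534]
[{"x": 0.494, "y": -0.001, "z": -0.004, "ax": -0.0, "ay": 0, "az": 0, "jaw": 0}, {"x": 0.494, "y": -0.0, "z": -0.004, "ax": -0.001, "ay": 0, "az": 0, "jaw": 0}, {"x": 0.494, "y": -0.001, "z": -0.005, "ax": 0.0, "ay": 0, "az": 0, "jaw": 0}, {"x": 0.494, "y": -0.001, "z": -0.004, "ax": -0.0, "ay": 0, "az": 0, "jaw": 0}, {"x": 0.494, "y": -0.001, "z": -0.004, "ax": -0.001, "ay": 0, "az": 0, "jaw": 0}]
end [0.4407 0.2713 0.021 ] 21.73 5
```

View pics/s1.png

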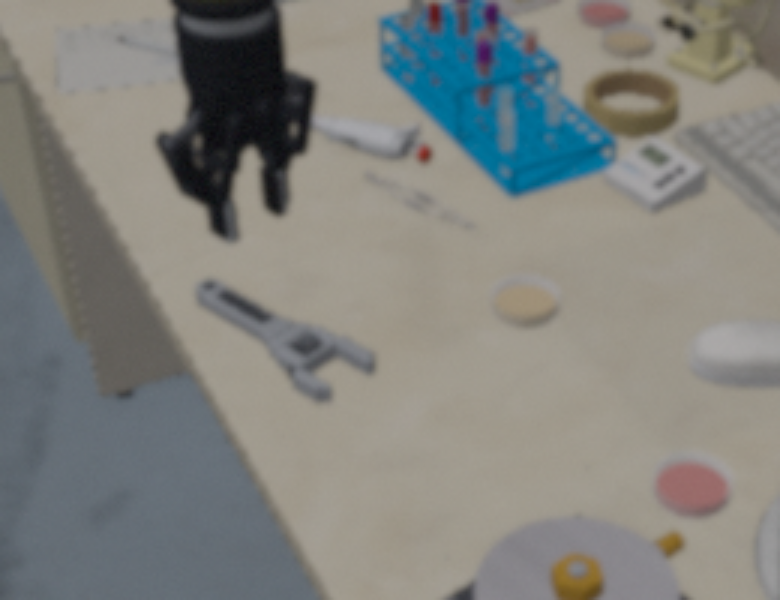

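Request:
{"op": "move_arm", "data": {"moves": [{"x":0.494,"y":-0.001,"z":-0.004,"ax":0,"ay":0,"az":0,"jaw":0},{"x":0.494,"y":-0.001,"z":-0.004,"ax":0,"ay":0,"az":0,"jaw":0},{"x":0.494,"y":-0.001,"z":-0.004,"ax":0,"ay":0,"az":0,"jaw":0},{"x":0.494,"y":-0.001,"z":-0.004,"ax":0,"ay":0,"az":0,"jaw":0},{"x":0.494,"y":-0.001,"z":-0.004,"ax":0,"ay":0,"az":0,"jaw":0},{"x":0,"y":0,"z":0,"ax":0,"ay":0,"az":0,"jaw":0},{"x":0,"y":0,"z":0,"ax":0,"ay":0,"az":0,"jaw":0}]}}

```text
t: 3.58
tcp_pos: [0.4406, 0.2732, 0.0221]
orientation: [[0.001, 0.929, 0.371], [0.001, 0.371, -0.929], [-1.0, 0.001, -0.001]]
wrist_force: [1.0, 0.3, -0.2]
width: 0.499
```

Request:
{"op": "move_arm", "data": {"moves": [{"x":0.06,"y":0,"z":0,"ax":0,"ay":0,"az":0,"jaw":-0.2},{"x":0,"y":0,"z":0,"ax":0,"ay":0,"az":0,"jaw":-0.4},{"x":0,"y":0,"z":0,"ax":0,"ay":0,"az":0,"jaw":-1},{"x":0,"y":0,"z":0,"ax":0,"ay":0,"az":0,"jaw":-1},{"x":0,"y":0,"z":0,"ax":0,"ay":0,"az":0,"jaw":-1}], "force": 70}}

```text
t: 4.2
tcp_pos: [0.4408, 0.2724, 0.0195]
orientation: [[0.001, 0.929, 0.369], [0.001, 0.369, -0.929], [-1.0, 0.001, -0.001]]
wrist_force: [-1.3, -1.0, 5.6]
width: 0.263
```

Run:
```python
from fit import *
o=get_obs(); print(o["t"],o["tcp_pos"],np.round(o["orientation"],4).tolist(),o["width"],o["wrist_force"])
p,d=snapshot("top"); cv2.imwrite("pics/t2.png",cv2.resize(p[205:285,120:230],None,fx=7,fy=7))
```

```text
4.2 [0.44076337 0.27238637 0.01954149] [[0.0008, 0.9293, 0.3694], [0.0009, 0.3694, -0.9293], [-1.0, 0.001, -0.0005]] 0.26282984839270734 [-1.32717395 -0.951372    5.59948401]
```

View pics/t2.png

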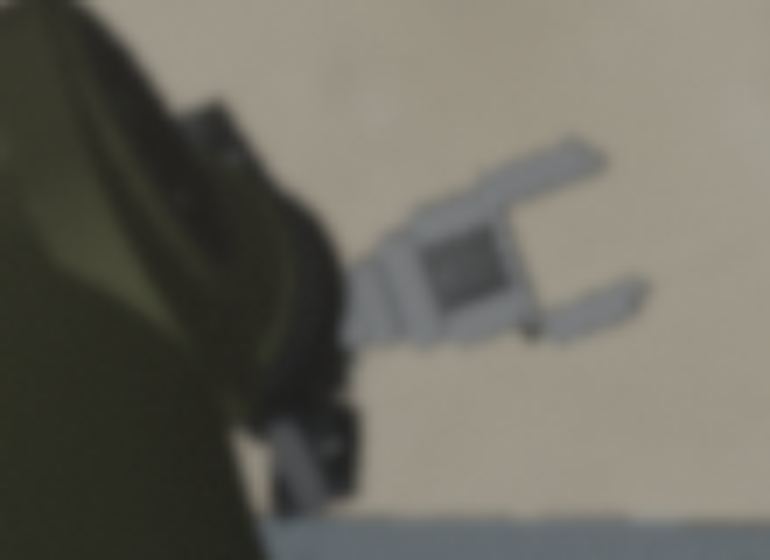

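```bash
cat > tmpl.py <<'E'
from fit import *
from scipy.ndimage import map_coordinates,gaussian_filter
YAW0=np.radians(-68.3); M0=np.array([.4741,.1874])
d0=np.load("pics/top0.npy"); P0=cloud("top",d0); T0=gaussian_filter(((P0[...,2]>.009)&(P0[...,2]<.04)).astype(float),.7)
def match(d,under,guess,rng=(-.055,.025),box=None):
    """pose (x,y,yaw) of the wrench mouth; under= underside height"""
    f=cloud("top",d)[...,2]; c=w2px("top",[guess[0],guess[1],under+.016])[0]
    u0,v0=(c-50).astype(int); u1,v1=(c+50).astype(int); u0=max(u0,0);v0=max(v0,0)
    v,u=np.mgrid[v0:v1,u0:u1]; z=f[v0:v1,u0:u1]
    m=gaussian_filter(((z>under+.009)&(z<under+.033)).astype(float),.7).ravel()
    XY=px2w("top",u.ravel(),v.ravel(),under+.016)[:,:2]
    def loc(p,yaw,Q):
        c,s=np.cos(yaw),np.sin(yaw); q=Q-p; return np.stack([q@[c,s],q@[-s,c]],-1)
    L=loc(np.array(guess[:2]),guess[2],XY); k=(L[:,0]>rng[0])&(L[:,0]<rng[1])&(abs(L[:,1])<.042)
    XYk=XY[k]; mk=m[k]
    c0,s0=np.cos(YAW0),np.sin(YAW0)
    def cost(x):
        l=loc(x[:2],x[2],XYk); W=M0+np.stack([l@[c0,-s0],l@[s0,c0]],-1)
        px=w2px("top",np.c_[W,np.full(len(W),.016)])
        t=map_coordinates(T0,[px[:,1],px[:,0]],order=1); return np.mean((t-mk)**2)
    g=np.array(guess,float); best=None
    for dx in (0,.004,-.004):
        for da in (0,.06,-.06):
            x0=g+[dx,dx,da]; S=np.array([x0,x0+[.004,0,0],x0+[0,.004,0],x0+[0,0,.06]])
            r=minimize(cost,x0,method="Nelder-Mead",options=dict(initial_simplex=S,xatol=1e-5,fatol=1e-7))
            if best is None or r.fun<best.fun: best=r
    return best.x,best.fun,k.sum()
def show(x,f,n,o=None):
    s="mouth %.4f %.4f yaw %.2f cost %.4f n %d"%(x[0],x[1],np.degrees(x[2]),f,n)
    if o is not None:
        R=np.array(o["orientation"]); dm=np.r_[x[:2]-np.array(o["tcp_pos"])[:2],0]
        th=np.degrees(np.arctan2(R[1,2],R[0,2])); s+=" | rel TCP: z(fwd) %.4f y %.4f dyaw %.2f"%(dm@R[:,2],dm@R[:,1],np.degrees(x[2])-th)
    print(s)
E
python3 - <<'E'
from tmpl import *
p,d=snapshot("top"); o=get_obs()
show(*match(d,0,[.474,.187,YAW0]),o)
show(*match(d,0,[.474,.187,YAW0],rng=(-.035,.025)),o)
E
```

```text
mouth 0.4739 0.1876 yaw -67.97 cost 0.0031 n 1271 | rel TCP: z(fwd) 0.0910 y -0.0005 dyaw 0.35
mouth 0.4739 0.1877 yaw -67.94 cost 0.0029 n 952 | rel TCP: z(fwd) 0.0909 y -0.0005 dyaw 0.38
```

Run:
```python
from plan import *
plan([(.4408,.2724,.12,21.7,3,-1),(.4525,-.0468,.13,42,9,-1)])
```

```text
[{"x": -0.84, "y": 0.0, "z": -0.0, "ax": -0.0, "ay": 0, "az": 0, "jaw": -1}, {"x": -0.83, "y": 0.0, "z": -0.0, "ax": -0.0, "ay": 0, "az": 0, "jaw": -1}, {"x": -0.84, "y": 0.0, "z": -0.0, "ax": -0.0, "ay": 0, "az": 0, "jaw": -1}, {"x": -0.03, "y": -0.3, "z": 0.84, "ax": -0.038, "ay": 0, "az": 0, "jaw": -1}, {"x": -0.03, "y": -0.33, "z": 0.82, "ax": -0.037, "ay": 0, "az": 0, "jaw": -1}, {"x": -0.02, "y": -0.36, "z": 0.81, "ax": -0.038, "ay": 0, "az": 0, "jaw": -1}, {"x": -0.03, "y": -0.39, "z": 0.79, "ax": -0.038, "ay": 0, "az": 0, "jaw": -1}, {"x": -0.03, "y": -0.43, "z": 0.78, "ax": -0.037, "ay": 0, "az": 0, "jaw": -1}, {"x": -0.03, "y": -0.45, "z": 0.76, "ax": -0.038, "ay": 0, "az": 0, "jaw": -1}, {"x": -0.03, "y": -0.49, "z": 0.75, "ax": -0.037, "ay": 0, "az": 0, "jaw": -1}, {"x": -0.02, "y": -0.51, "z": 0.72, "ax": -0.038, "ay": 0, "az": 0, "jaw": -1}, {"x": -0.03, "y": -0.54, "z": 0.7, "ax": -0.038, "ay": 0, "az": 0, "jaw": -1}]
end [ 0.4525 -0.0466  0.1299] 42.02 12
```

Request:
{"op": "move_arm", "data": {"moves": [{"x":-0.42,"y":0,"z":0,"ax":0,"ay":0,"az":0,"jaw":-1},{"x":-0.7,"y":0,"z":0,"ax":0,"ay":0,"az":0,"jaw":-1},{"x":-0.7,"y":0,"z":0,"ax":0,"ay":0,"az":0,"jaw":-1},{"x":-0.7,"y":0,"z":0,"ax":0,"ay":0,"az":0,"jaw":-1}]}}

```text
t: 4.8
tcp_pos: [0.44, 0.2717, 0.1207]
orientation: [[-0.0, 0.929, 0.369], [-0.0, 0.369, -0.929], [-1.0, -0.0, -0.0]]
wrist_force: [0.7, -0.1, -2.7]
width: 0.257
```

Run:
```python
from h import *
p,d=snapshot("scene"); cv2.imwrite("pics/s2.png",cv2.resize(p[60:260,120:380],None,fx=3,fy=3)); print(get_obs()["wrist_force"],get_obs()["width"],get_obs()["ft_torque"])
```

```text
[ 1.38091108  0.27570745 -0.8022861 ] 0.2573822390420072 [ 0.26196496 -0.0834754   0.01236504]
```

View pics/s2.png

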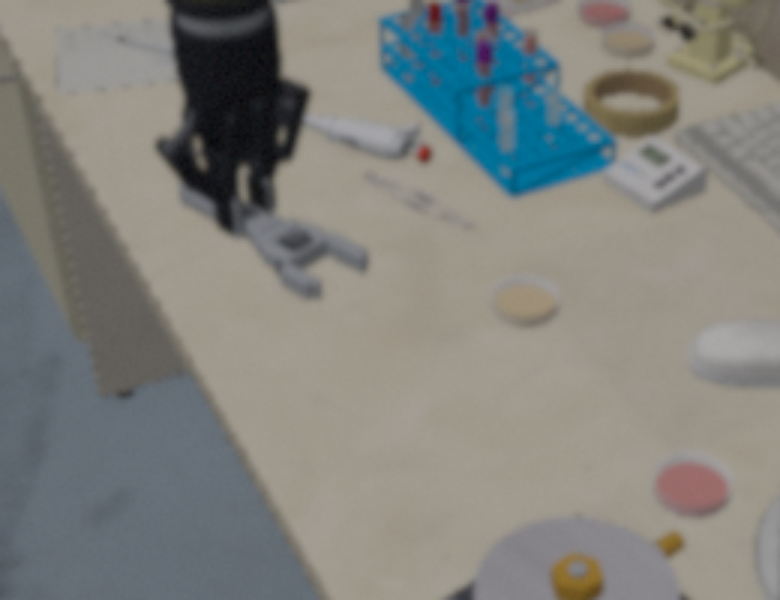

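The wrench is held level in the gripper (head at about 300,240 in the crop). Now I'll carry it to the nut.

Request:
{"op": "move_arm", "data": {"moves": [{"x":-0.03,"y":-0.3,"z":0.84,"ax":-0.038,"ay":0,"az":0,"jaw":-1},{"x":-0.03,"y":-0.33,"z":0.82,"ax":-0.037,"ay":0,"az":0,"jaw":-1},{"x":-0.02,"y":-0.36,"z":0.81,"ax":-0.038,"ay":0,"az":0,"jaw":-1},{"x":-0.03,"y":-0.39,"z":0.79,"ax":-0.038,"ay":0,"az":0,"jaw":-1},{"x":-0.03,"y":-0.43,"z":0.78,"ax":-0.037,"ay":0,"az":0,"jaw":-1},{"x":-0.03,"y":-0.45,"z":0.76,"ax":-0.038,"ay":0,"az":0,"jaw":-1},{"x":-0.03,"y":-0.49,"z":0.75,"ax":-0.037,"ay":0,"az":0,"jaw":-1},{"x":-0.02,"y":-0.51,"z":0.72,"ax":-0.038,"ay":0,"az":0,"jaw":-1},{"x":-0.03,"y":-0.54,"z":0.7,"ax":-0.038,"ay":0,"az":0,"jaw":-1},{"x":0,"y":0,"z":0,"ax":0,"ay":0,"az":0,"jaw":-1},{"x":0,"y":0,"z":0,"ax":0,"ay":0,"az":0,"jaw":-1}]}}

```text
t: 6.22
tcp_pos: [0.4516, -0.0464, 0.1292]
orientation: [[-0.001, 0.743, 0.669], [0.001, 0.669, -0.743], [-1.0, -0.0, -0.001]]
wrist_force: [-0.0, 0.5, -2.9]
width: 0.254
```

Run:
```python
from tmpl import *
p,d=snapshot("top"); o=get_obs(); np.save("pics/t3.npy",d)
print(o["q"],o["tcp_pos"],o["orientation"],o["wrist_force"])
cv2.imwrite("pics/t3.png",cv2.resize(p[175:285,260:400],None,fx=5.5,fy=5.5))
und=o["tcp_pos"][2]-.0195
R=np.array(o["orientation"]); g=np.array(o["tcp_pos"])+.091*R[:,2]
P=cloud("top",d); z=P[...,2]; u,v=w2px("top",[g[0],g[1],und+.016])[0].astype(int); print(u,v,und); print((z[v-14:v+14:2,u-30:u+20:2]*1000).round().astype(int))
show(*match(d,und,[g[0],g[1],np.arctan2(R[1,2],R[0,2])]),o)
```

```text
[-0.52062181 -0.01421745  0.56557729  2.08075494  0.00806187  1.07356848
  0.7751929 ] [ 0.45168057 -0.04595884  0.12918027] [[-6.88726453e-04  7.42411233e-01  6.69944092e-01]
 [ 5.64859153e-04  6.69944433e-01 -7.42411030e-01]
 [-9.99999603e-01 -1.32894063e-04 -8.80766233e-04]] [-0.47137146 -0.63038351 -3.59023393]
337 216 0.10968026759070333
[[ 507  500  500  501  500  501  501  500  503  499  500  499  500  499
   502  499  499  498  498  500  501  504  505  504  504]
 [ 509  500  503  504  506  503  503  504  504  505  501  501  502  502
   501  504  503  501  500  502  505  507  507  507  506]
 [ 510  504  507  505  506  507  505  505  506  505  504  505  505  506
   504  504  503  506  505  506  504  509  509  509  509]
 [ 511  506  506  507  506  509  508  508  507  507  507  508  506  507
   505  506  506  505  506  505  505  509  511  510  507]
 [ 513  507  508  510  510  509  511  507  508  508  507  509  509  508
   506  508  510  508  508  508  506  512  511  511  514]
 [ 514  510  510  509  510  508  510  512  511  508  511  511  510  509
   509  509  509  509  509  509  
[... 463 characters left out ...]
513  512  511  511  514
   510  512  512  511  511  512  509  515  517  518  516]
 [ 521  510  512  513  512  512  512  511  513  511  513  511  512  511
   515  511  511  513  512  511  507  519  517  520  519]
 [ 522  512  512  512  511  515  513  514  511  513  513  510  510  512
   513  512  511  512  511  512  510  519 1140  520  519]
 [ 521  513  511  513  514  512  510  511 1140  511  512  513  513  512
   512  512  513  511  511  513  509  520  520  522  520]
 [ 523  511  510  512  512  510  510  513  511  511  511  510  511  512
   510  511  511  512  511  510  511  522  522  521  522]]
mouth 0.4140 -0.0629 yaw -22.73 cost 0.0000 n 1522 | rel TCP: z(fwd) -0.0127 y -0.0393 dyaw 25.21
```

View pics/t3.png

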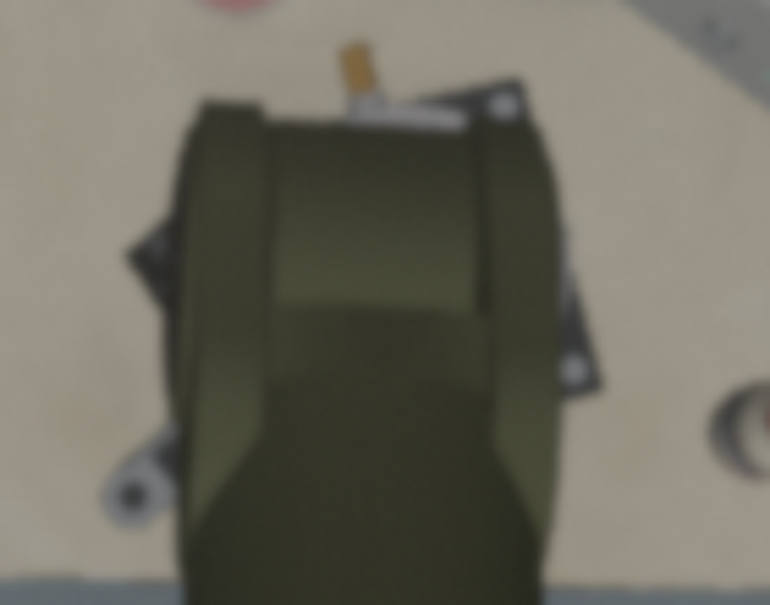

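Run:
```python
from tmpl import *
o=get_obs(); R=np.array(o["orientation"]); t=np.array(o["tcp_pos"])
print("end seen",px2w("top",284,265.4,.1257)," expect",t-.061*R[:,2])
p,d=snapshot("scene"); np.save("pics/s3.npy",d); cv2.imwrite("pics/s3full.png",p)
a=p[150:310,210:400]; cv2.imwrite("pics/s3.png",cv2.resize(a,None,fx=4,fy=4,interpolation=cv2.INTER_CUBIC))
m=t+.091*R[:,2]; print("mouth exp",m, w2px("scene",[m[0],m[1],.1257]))
d0=np.load("pics/scene0.npy"); print(w2px("scene",[.5119,-.1184,.051]))
x,f,n=fit_nut("scene",d0,(298,236,328,268)); print("nut by scene",x,np.degrees(x[2])%60,f,n)
# stem: highest
P=cloud("scene",d0)[236:268,298:328].reshape(-1,3); k=(P[:,2]>.0535)&(P[:,2]<.07); print("stem",P[k].mean(0),k.sum())
P=cloud("top",np.load("pics/top0.npy"))[205:240,318:352].reshape(-1,3); k=(P[:,2]>.047)&(P[:,2]<.07); print("nut top mean",P[k].mean(0),k.sum())
```

```text
end seen [[ 0.40859105 -0.00177621  0.1257    ]]  expect [ 0.41081398 -0.00067177  0.12923399]
mouth exp [ 0.51264549 -0.11351825  0.12910012] [[312.45359935 218.74807485]]
[[311.68202073 249.20497638]]
nut by scene [ 0.50888118 -0.12321083  0.27530206] 15.773645858761197 0.039780940829902404 208
stem [ 0.51067897 -0.12157949  0.05472768] 33
nut top mean [ 0.51193352 -0.11815933  0.05195518] 150
```

View pics/s3.png

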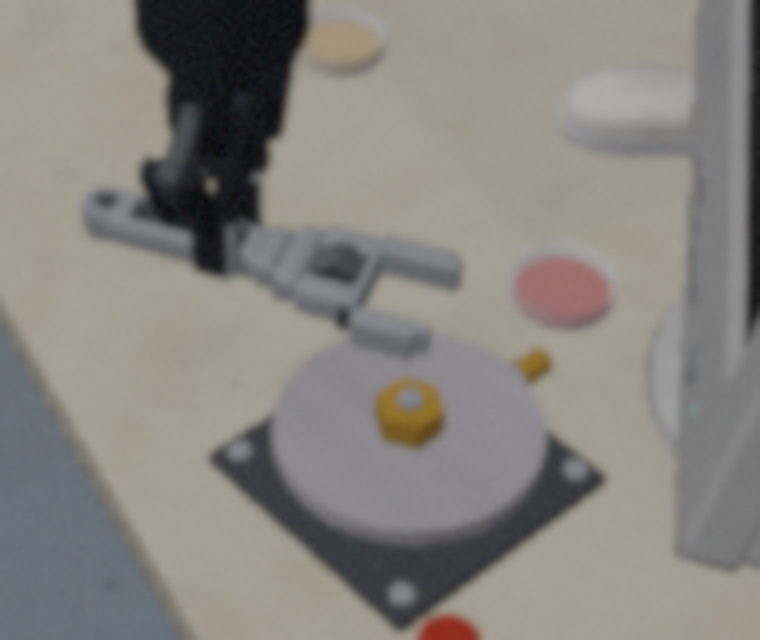

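Run:
```python
from plan import *
plan([(.4525,-.0468,.080,42,3,-1)],nd=3)
```

```text
[{"x": 0.41, "y": -0.001, "z": 0.01, "ax": 0.001, "ay": 0, "az": 0, "jaw": -1}, {"x": 0.411, "y": -0.001, "z": 0.01, "ax": 0.0, "ay": 0, "az": 0, "jaw": -1}, {"x": 0.41, "y": -0.002, "z": 0.01, "ax": 0.001, "ay": 0, "az": 0, "jaw": -1}]
end [ 0.4525 -0.0468  0.08  ] 41.98 3
```

Request:
{"op": "move_arm", "data": {"moves": [{"x":0.41,"y":0,"z":0.01,"ax":0,"ay":0,"az":0,"jaw":-1},{"x":0.41,"y":0,"z":0.01,"ax":0,"ay":0,"az":0,"jaw":-1},{"x":0.41,"y":0,"z":0.01,"ax":0,"ay":0,"az":0,"jaw":-1},{"x":0,"y":0,"z":0,"ax":0,"ay":0,"az":0,"jaw":-1},{"x":0,"y":0,"z":0,"ax":0,"ay":0,"az":0,"jaw":-1}]}}

```text
t: 6.95
tcp_pos: [0.4531, -0.0479, 0.0803]
orientation: [[0.0, 0.743, 0.669], [-0.0, 0.669, -0.743], [-1.0, -0.0, 0.0]]
wrist_force: [-0.8, 0.4, -3.7]
width: 0.263
```

Run:
```python
from tmpl import *
o=get_obs(); R=np.array(o["orientation"]); t=np.array(o["tcp_pos"]); print(t,o["wrist_force"],R[:,0])
p,d=snapshot("scene"); np.save("pics/s4.npy",d)
P=cloud("scene",d); und=t[2]-.0195; m=t+.091*R[:,2]; m[2]=und
x=R[:,2];y=R[:,1]
# all points in wrench frame
Q=(P-m); T=Q@x; S=Q@y; Z=Q[...,2]
k=(abs(T)<.06)&(abs(S)<.05)&(Z>.010)&(Z<.03)
# jaws top faces: T in 0..16
for nm,kk in [("jaws",k&(T>-.012)&(T<.012))]:
    s=np.sort(S[kk]); print(len(s),np.round(s[[0,3]],4),np.round(s[[-4,-1]],4)); g=np.argmax(np.diff(s)); print("gap",s[g],s[g+1]); print(np.histogram(s,np.arange(-.05,.05,.004))[0])
print("tip T max", np.sort(T[k])[-5:], "z of top", np.median(Z[k&(Z<.02)]))
# nut/stem
kn=(P[...,2]>.0475)&(P[...,2]<.058)&(abs(T)<.03)&(abs(S)<.03); print("nut pts in wrench frame",kn.sum(),T[kn].mean(),S[kn].mean(), np.ptp(T[kn]),np.ptp(S[kn]))
b=cv2.resize(p[190:290,250:370],None,fx=6.5,fy=6.5,interpolation=cv2.INTER_CUBIC)
def dr(pts,col):
    q=(w2px("scene",pts)-[250,190]+.5)*6.5; cv2.polylines(b,[q.astype(np.int32)],True,col,1)
L=lambda a,bb,z:m+a*x+bb*y+np.array([0,0,z])
dr(np.array([L(17,15,16),L(-19,15,16),L(-19,-22.5,16),L(17,-22.5,16)]) if 0 else np.array([L(.017,.015,.016),L(-.019,.015,.016),L(-.019,-.0225,.016),L(.017,-.0225,.016)]),(0,255,0))
n=np.array([.5119,-.1184,.051]); dr(np.array([n+.01732*np.array([np.cos(a),np.sin(a),0]) for a in np.radians(12+60*np.arange(6))]),(255,0,0))
cv2.imwrite("pics/s4.png",b)
```

```text
[ 0.45305914 -0.04794403  0.08030288] [-0.80926374  0.38541471 -3.67506089] [ 4.77980587e-05 -2.32607938e-04 -9.99999972e-01]
153 [-0.0377 -0.0369] [0.0245 0.0272]
gap -0.025327453392674316 0.011401842500014317
[ 0  0  0 32 23 22  2  0  0  0  0  0  0  0  0 12 34 15 12  1  0  0  0  0]
tip T max [0.01642446 0.01716095 0.01724794 0.0174402  0.01762885] z of top 0.015172846916069557
nut pts in wrench frame 77 0.0043941220325838925 -9.935509242535375e-05 0.029843543847061928 0.029995638561491643
```

View pics/s4.png

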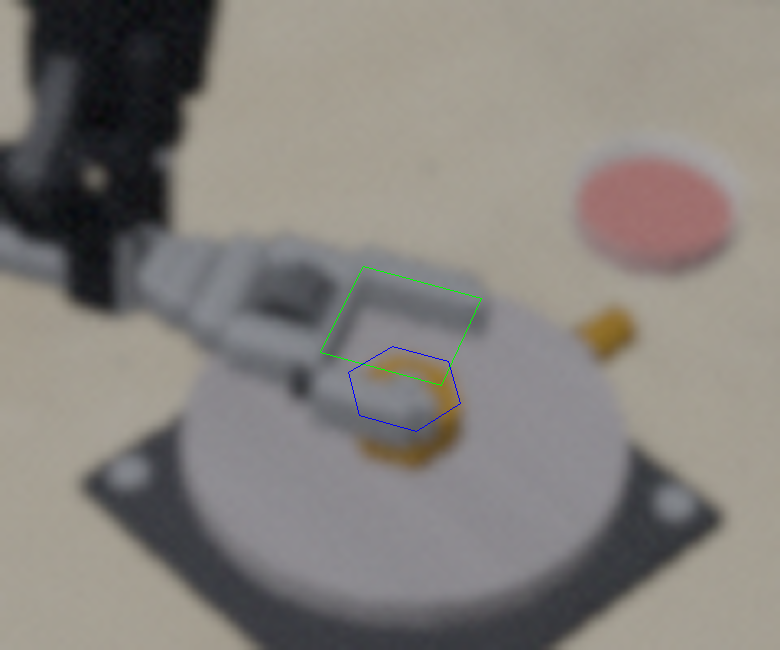

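Request:
{"op": "move_arm", "data": {"moves": [{"x":0.1,"y":0,"z":-0.02,"ax":0,"ay":0,"az":0,"jaw":-1},{"x":0.15,"y":0,"z":0,"ax":0,"ay":0,"az":0,"jaw":-1},{"x":0.15,"y":0,"z":0,"ax":0,"ay":0,"az":0,"jaw":-1},{"x":0,"y":0,"z":0,"ax":0,"ay":0,"az":0,"jaw":-1}]}}

```text
t: 7.5
tcp_pos: [0.4518, -0.0473, 0.0637]
orientation: [[-0.001, 0.743, 0.669], [-0.0, 0.669, -0.743], [-1.0, -0.001, -0.001]]
wrist_force: [0.8, -0.5, -3.4]
width: 0.257
```

Request:
{"op": "move_arm", "data": {"moves": [{"x":0.08,"y":0,"z":0,"ax":0,"ay":0,"az":0,"jaw":-1},{"x":0.06,"y":0,"z":0,"ax":0,"ay":0,"az":0,"jaw":-1},{"x":0.03,"y":0,"z":0,"ax":0,"ay":0,"az":0,"jaw":-1},{"x":0,"y":0,"z":0,"ax":0,"ay":0,"az":0,"jaw":-1}]}}

```text
t: 8.0
tcp_pos: [0.4523, -0.0472, 0.0575]
orientation: [[-0.0, 0.743, 0.669], [0.0, 0.669, -0.743], [-1.0, -0.0, -0.0]]
wrist_force: [-0.5, 0.3, -2.8]
width: 0.261
```

Request:
{"op": "move_arm", "data": {"moves": [{"x":0.025,"y":0,"z":0,"ax":0,"ay":0,"az":0,"jaw":-1},{"x":0.02,"y":0,"z":0,"ax":0,"ay":0,"az":0,"jaw":-1},{"x":0,"y":0,"z":0,"ax":0,"ay":0,"az":0,"jaw":-1}]}}

```text
t: 8.38
tcp_pos: [0.4524, -0.0472, 0.0558]
orientation: [[0.0, 0.743, 0.669], [0.0, 0.669, -0.743], [-1.0, 0.0, 0.0]]
wrist_force: [0.0, 0.1, -1.6]
width: 0.262
```

Request:
{"op": "move_arm", "data": {"moves": [{"x":0.02,"y":0,"z":0,"ax":0,"ay":0,"az":0,"jaw":-1},{"x":0,"y":0,"z":0,"ax":0,"ay":0,"az":0,"jaw":-1}]}}

```text
t: 8.62
tcp_pos: [0.4525, -0.0472, 0.0554]
orientation: [[0.0, 0.743, 0.669], [0.0, 0.669, -0.743], [-1.0, 0.0, -0.0]]
wrist_force: [-2.9, 0.8, 4.7]
width: 0.256
```

Contact made (wrist fz rose to +4.7 N). Now I'll release.

Request:
{"op": "move_arm", "data": {"moves": [{"x":0,"y":0,"z":0,"ax":0,"ay":0,"az":0,"jaw":-0.2},{"x":0,"y":0,"z":0,"ax":0,"ay":0,"az":0,"jaw":0.1},{"x":-0.5,"y":0,"z":0,"ax":0,"ay":0,"az":0,"jaw":0.1},{"x":-0.9,"y":0,"z":0,"ax":0,"ay":0,"az":0,"jaw":-0.2},{"x":0,"y":0,"z":0,"ax":0,"ay":0,"az":0,"jaw":-1}]}}

```text
t: 9.25
tcp_pos: [0.4547, -0.0473, 0.1134]
orientation: [[0.006, 0.743, 0.669], [0.001, 0.669, -0.743], [-1.0, 0.005, 0.003]]
wrist_force: [-0.4, 0.0, -1.5]
width: 0.196
```

```bash
cat > scn.py <<'E'
from tmpl import *
B=np.array([-.0012,-.0034,0])  # scene camera bias seen at nut
def look(m,yaw,name,und=.036,jaw=.0225):
    """overlay expected wrench outline in scene"""
    p,d=snapshot("scene"); np.save(f"pics/{name}.npy",d)
    x=np.array([np.cos(yaw),np.sin(yaw),0]);y=np.array([-np.sin(yaw),np.cos(yaw),0]); m=np.array([m[0],m[1],und])
    P=cloud("scene",d)-B; Q=P-m; T=Q@x;S=Q@y;Z=Q[...,2]
    k=(abs(T)<.012)&(abs(S)<.05)&(Z>.009)&(Z<.03)
    b=cv2.resize(p[190:290,250:370],None,fx=6.5,fy=6.5,interpolation=cv2.INTER_CUBIC)
    L=lambda a,bb,z:m+a*x+bb*y+np.array([0,0,z])+B
    def dr(pts,col):
        q=(w2px("scene",np.array(pts))-[250,190]+.5)*6.5; cv2.polylines(b,[q.astype(np.int32)],True,col,1)
    dr([L(.017,.015,.016),L(-.019,.015,.016),L(-.019,-jaw,.016),L(.017,-jaw,.016)],(0,255,0))
    n=np.array([.5119,-.1184,.051])+B; dr([n+.01732*np.array([np.cos(a),np.sin(a),0]) for a in np.radians(12+60*np.arange(6))],(255,0,0))
    cv2.imwrite(f"pics/{name}.png",b)
E
python3 - <<'E'
from scn import *
o=get_obs(); print(o["t"],o["tcp_pos"],o["width"],o["wrist_force"],o["q"])
m=np.array([.4525,-.0472])+.091*np.array([.669,-.743]); print("mouth",m)
look(m,np.radians(-48),"s5")
E
```

```text
9.25 [ 0.45471199 -0.04726111  0.11335234] 0.19644555250999554 [-0.35614034  0.01754387 -1.53280341] [-0.52197636  0.01109857  0.57669995  2.09528655 -0.0085645   1.03105921
  0.79241903]
mouth [ 0.513379 -0.114813]
```

View pics/s5.png

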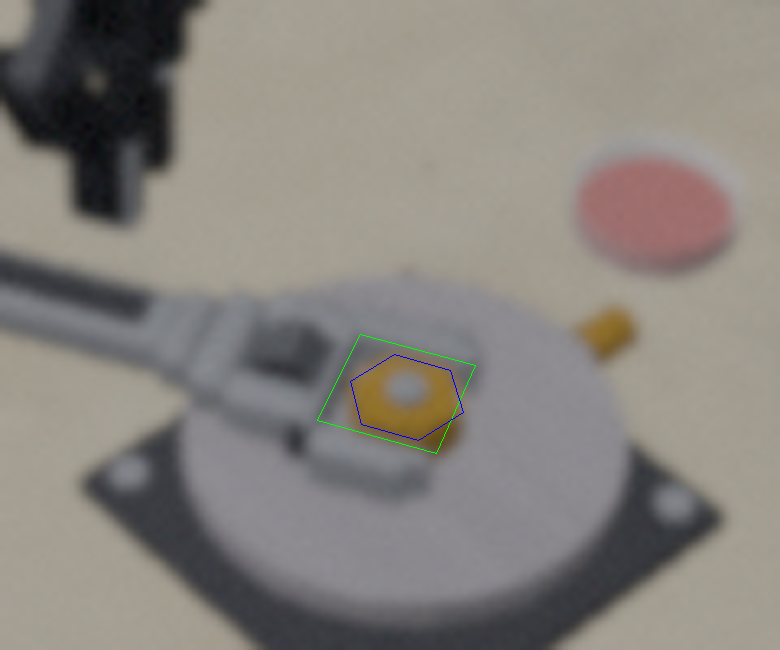

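Run:
```python
from plan import *
o=get_obs()
plan([(.4846,-.0828,.080,42,3,-1)],nd=3)
```

```text
[{"x": 0.266, "y": -0.006, "z": 0.394, "ax": 0.0, "ay": 0, "az": 0, "jaw": -1}, {"x": 0.266, "y": -0.006, "z": 0.395, "ax": 0.0, "ay": 0, "az": 0, "jaw": -1}, {"x": 0.266, "y": -0.007, "z": 0.394, "ax": 0.0, "ay": 0, "az": 0, "jaw": -1}]
end [ 0.4846 -0.0828  0.08  ] 42.02 3
```

Request:
{"op": "move_arm", "data": {"moves": [{"x":0,"y":-0.006,"z":0.39,"ax":0,"ay":0,"az":0,"jaw":-1},{"x":0.3,"y":-0.006,"z":0.39,"ax":0,"ay":0,"az":0,"jaw":-1},{"x":0.4,"y":-0.006,"z":0.39,"ax":0,"ay":0,"az":0,"jaw":-1},{"x":0,"y":0,"z":0,"ax":0,"ay":0,"az":0,"jaw":-1},{"x":0,"y":0,"z":0,"ax":0,"ay":0,"az":0,"jaw":-1}]}}

```text
t: 9.93
tcp_pos: [0.4825, -0.0822, 0.0825]
orientation: [[-0.001, 0.743, 0.669], [0.0, 0.669, -0.743], [-1.0, -0.001, -0.001]]
wrist_force: [-0.3, -0.6, 0.4]
width: 0.001
```

Run:
```python
from scn import *
for i in range(2):
    o=get_obs(); print(o["t"],o["tcp_pos"],o["width"],o["wrist_force"])
    m=np.array([.4525,-.0472])+.091*np.array([.669,-.743]); 
    look(m,np.radians(-48),"s6")
R=np.array(o["orientation"]); q=np.array(o["tcp_pos"])-np.r_[m,0]; print(q@R[:,2],q@R[:,1])
```

```text
9.925 [ 0.48247208 -0.08218863  0.08247407] 0.0011016179311160146 [-0.25403297 -0.58463305  0.35244268]
9.975 [ 0.48278711 -0.0820017   0.08286813] 0.0024673521039400574 [-0.7383859   0.26452809 -0.04446401]
-0.04489640797406707 -0.000757499967666285
```

View pics/s6.png

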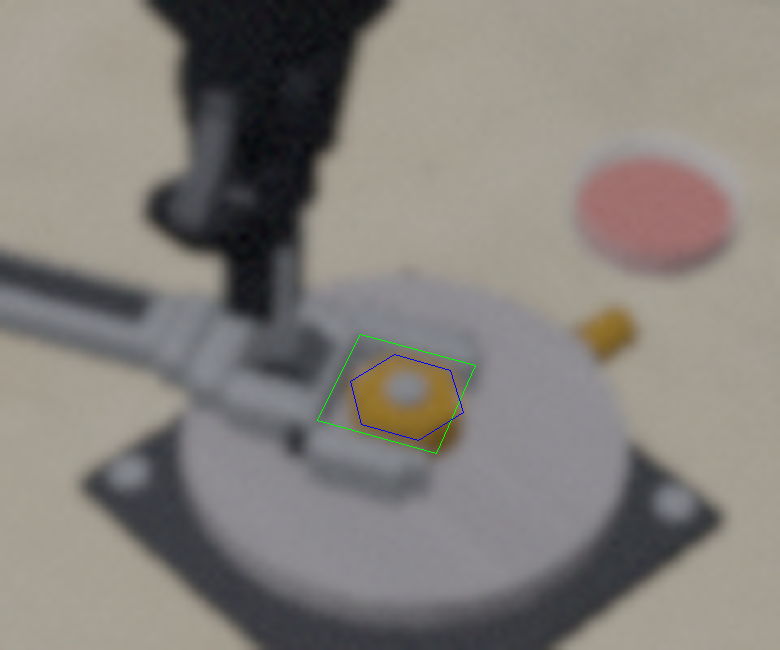

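Request:
{"op": "move_arm", "data": {"moves": [{"x":0.1,"y":0.02,"z":0.07,"ax":0,"ay":0,"az":0,"jaw":-1},{"x":0.11,"y":0,"z":0,"ax":0,"ay":0,"az":0,"jaw":-1},{"x":0,"y":0,"z":0,"ax":0,"ay":0,"az":0,"jaw":-1},{"x":0,"y":0,"z":0,"ax":0,"ay":0,"az":0,"jaw":-1}]}}

```text
t: 10.52
tcp_pos: [0.4855, -0.084, 0.0745]
orientation: [[-0.0, 0.743, 0.669], [0.0, 0.669, -0.743], [-1.0, -0.0, -0.0]]
wrist_force: [0.1, -0.3, -1.0]
width: -0.001
```

Request:
{"op": "move_arm", "data": {"moves": [{"x":0.015,"y":0,"z":0,"ax":0,"ay":0,"az":0,"jaw":-1},{"x":0,"y":0,"z":0,"ax":0,"ay":0,"az":0,"jaw":-1}]}}

```text
t: 10.78
tcp_pos: [0.4856, -0.084, 0.074]
orientation: [[0.0, 0.743, 0.669], [0.0, 0.669, -0.743], [-1.0, 0.0, 0.0]]
wrist_force: [-0.3, 0.3, 0.1]
width: 0.003
```

Request:
{"op": "move_arm", "data": {"moves": [{"x":0.015,"y":0,"z":0,"ax":0,"ay":0,"az":0,"jaw":-1},{"x":0,"y":0,"z":0,"ax":0,"ay":0,"az":0,"jaw":-1}]}}

```text
t: 11.02
tcp_pos: [0.4857, -0.084, 0.0736]
orientation: [[0.0, 0.743, 0.669], [0.0, 0.669, -0.743], [-1.0, 0.0, 0.0]]
wrist_force: [-0.6, -0.1, 2.8]
width: 0.004
```

Request:
{"op": "move_arm", "data": {"moves": [{"x":0.01,"y":0,"z":0,"ax":0,"ay":0,"az":0,"jaw":-1},{"x":0,"y":0,"z":0,"ax":0,"ay":0,"az":0,"jaw":-1}]}}

```text
t: 11.28
tcp_pos: [0.4858, -0.0841, 0.0735]
orientation: [[0.0, 0.743, 0.669], [0.0, 0.669, -0.743], [-1.0, 0.0, 0.0]]
wrist_force: [-2.4, -1.2, 6.0]
width: 0.002
```

Request:
{"op": "move_arm", "data": {"moves": [{"x":0.006,"y":0,"z":0,"ax":0,"ay":0,"az":0,"jaw":-1},{"x":0,"y":0,"z":0.05,"ax":0,"ay":0,"az":0,"jaw":-1},{"x":0,"y":0,"z":0.05,"ax":0,"ay":0,"az":0,"jaw":-1},{"x":0,"y":0,"z":0.05,"ax":0,"ay":0,"az":0,"jaw":-1}]}}

```text
t: 11.78
tcp_pos: [0.489, -0.0876, 0.0733]
orientation: [[-0.002, 0.743, 0.67], [0.002, 0.67, -0.743], [-1.0, -0.0, -0.003]]
wrist_force: [-4.8, 2.1, 10.3]
width: -0.001
```

Request:
{"op": "move_arm", "data": {"moves": [{"x":-0.003,"y":0,"z":0.05,"ax":0,"ay":0,"az":0,"jaw":-1},{"x":0,"y":0,"z":0.05,"ax":0,"ay":0,"az":0,"jaw":-1},{"x":0,"y":0,"z":0.05,"ax":0,"ay":0,"az":0,"jaw":-1},{"x":0,"y":0,"z":0.05,"ax":0,"ay":0,"az":0,"jaw":-1},{"x":0,"y":0,"z":0.05,"ax":0,"ay":0,"az":0,"jaw":-1}]}}

```text
t: 12.4
tcp_pos: [0.4956, -0.095, 0.0732]
orientation: [[-0.002, 0.743, 0.67], [0.002, 0.67, -0.743], [-1.0, -0.0, -0.003]]
wrist_force: [-3.6, 2.5, 6.7]
width: 0.002
```

Request:
{"op": "move_arm", "data": {"moves": [{"x":0.004,"y":0,"z":0.05,"ax":0,"ay":0,"az":0,"jaw":-1},{"x":0,"y":0,"z":0.05,"ax":0,"ay":0,"az":0,"jaw":-1},{"x":-0.3,"y":0,"z":0,"ax":0,"ay":0,"az":0,"jaw":-1},{"x":0,"y":0,"z":0,"ax":0,"ay":0,"az":0,"jaw":-1}]}}

```text
t: 12.9
tcp_pos: [0.4999, -0.0992, 0.0858]
orientation: [[0.002, 0.743, 0.669], [-0.0, 0.669, -0.743], [-1.0, 0.002, 0.002]]
wrist_force: [0.6, 0.7, 0.3]
width: 0.001
```

Run:
```python
from scn import *
o=get_obs(); print(o["t"],o["tcp_pos"],o["width"],o["wrist_force"])
m=np.array([.4525,-.0472])+.091*np.array([.669,-.743]); 
look(m,np.radians(-48),"s7")
R=np.array(o["orientation"]); q=np.array(o["tcp_pos"])-np.r_[m,0]; print(q@R[:,2],q@R[:,1])
```

```text
12.9 [ 0.49992215 -0.09915133  0.08578719] 0.001110284691222858 [0.58006189 0.70896972 0.30675614]
-0.020504349671303997 0.0006352027031405971
```

View pics/s7.png

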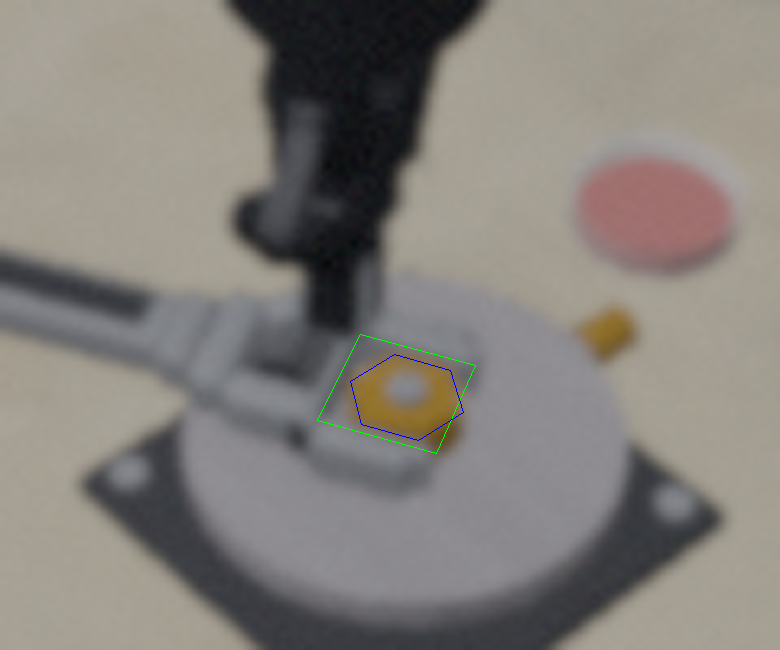

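Request:
{"op": "move_arm", "data": {"moves": [{"x":0,"y":-0.01,"z":-0.28,"ax":0,"ay":0,"az":0,"jaw":-1},{"x":0,"y":0,"z":-0.28,"ax":0,"ay":0,"az":0,"jaw":-1},{"x":0.15,"y":0,"z":0,"ax":0,"ay":0,"az":0,"jaw":-1},{"x":0.11,"y":0,"z":0,"ax":0,"ay":0,"az":0,"jaw":-1},{"x":0.03,"y":0,"z":0,"ax":0,"ay":0,"az":0,"jaw":-1},{"x":0.01,"y":0,"z":0,"ax":0,"ay":0,"az":0,"jaw":-1},{"x":0,"y":0,"z":0,"ax":0,"ay":0,"az":0,"jaw":-1}]}}

```text
t: 13.82
tcp_pos: [0.4838, -0.0825, 0.0733]
orientation: [[-0.001, 0.743, 0.669], [0.001, 0.669, -0.743], [-1.0, 0.0, -0.001]]
wrist_force: [-3.3, 1.2, 8.1]
width: 0.001
```

Request:
{"op": "move_arm", "data": {"moves": [{"x":0,"y":0,"z":0.05,"ax":0,"ay":0,"az":0,"jaw":-1},{"x":0,"y":0,"z":0.05,"ax":0,"ay":0,"az":0,"jaw":-1},{"x":0,"y":0,"z":0.05,"ax":0,"ay":0,"az":0,"jaw":-1},{"x":0,"y":0,"z":0.05,"ax":0,"ay":0,"az":0,"jaw":-1},{"x":0,"y":0,"z":0.05,"ax":0,"ay":0,"az":0,"jaw":-1}]}}

```text
t: 14.45
tcp_pos: [0.4901, -0.0894, 0.0733]
orientation: [[-0.002, 0.743, 0.669], [0.002, 0.669, -0.743], [-1.0, -0.0, -0.003]]
wrist_force: [-5.3, 2.1, 9.7]
width: 0.003
```

Request:
{"op": "move_arm", "data": {"moves": [{"x":0,"y":0,"z":0.05,"ax":0,"ay":0,"az":0,"jaw":-1},{"x":0,"y":0,"z":0.05,"ax":0,"ay":0,"az":0,"jaw":-1},{"x":0,"y":0,"z":0.05,"ax":0,"ay":0,"az":0,"jaw":-1},{"x":0,"y":0,"z":0.05,"ax":0,"ay":0,"az":0,"jaw":-1},{"x":0,"y":0,"z":0.05,"ax":0,"ay":0,"az":0,"jaw":-1}]}}

```text
t: 15.08
tcp_pos: [0.4965, -0.097, 0.0729]
orientation: [[-0.002, 0.743, 0.669], [0.001, 0.669, -0.743], [-1.0, -0.001, -0.002]]
wrist_force: [-2.4, 2.3, 4.7]
width: -0.001
```

Request:
{"op": "move_arm", "data": {"moves": [{"x":-0.3,"y":0,"z":0,"ax":0,"ay":0,"az":0,"jaw":-1},{"x":0,"y":-0.01,"z":-0.28,"ax":0,"ay":0,"az":0,"jaw":-1},{"x":0,"y":0,"z":-0.28,"ax":0,"ay":0,"az":0,"jaw":-1},{"x":0,"y":0,"z":0,"ax":0,"ay":0,"az":0,"jaw":-1}]}}

```text
t: 15.58
tcp_pos: [0.4808, -0.0797, 0.0843]
orientation: [[-0.001, 0.742, 0.671], [0.001, 0.671, -0.742], [-1.0, 0.0, -0.001]]
wrist_force: [0.2, 0.5, 0.1]
width: 0.001
```

Run:
```python
from scn import *
o=get_obs(); print(o["t"],o["tcp_pos"],o["width"],o["wrist_force"])
m=np.array([.4525,-.0472])+.091*np.array([.669,-.743]); 
look(m,np.radians(-48),"s8")
R=np.array(o["orientation"]); q=np.array(o["tcp_pos"])-np.r_[m,0]; print(q@R[:,2],q@R[:,1])
```

```text
15.575 [ 0.48081215 -0.07970196  0.08430826] 0.001183691323771926 [0.19851319 0.47952881 0.11358866]
-0.04799261522117951 -0.0005991619276228725
```

View pics/s8.png

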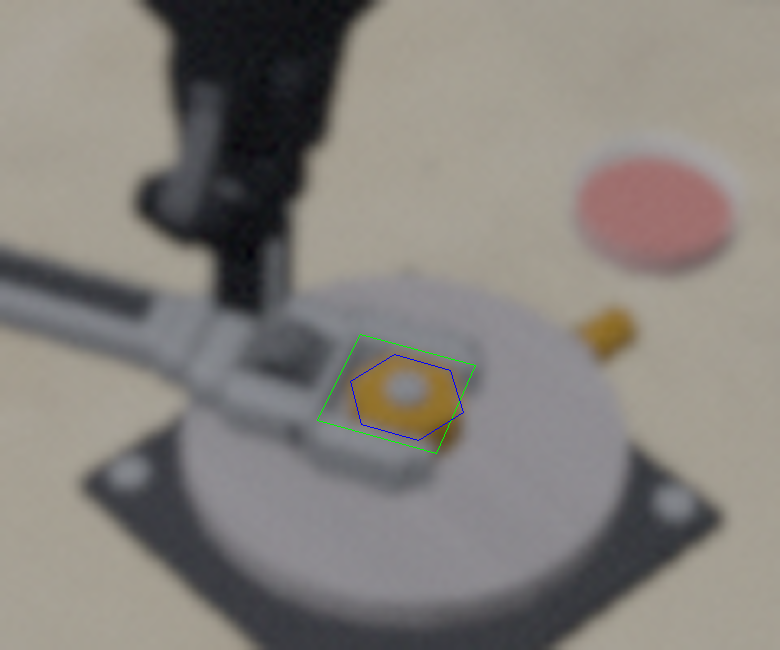

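Request:
{"op": "move_arm", "data": {"moves": [{"x":0.15,"y":0.01,"z":0.11,"ax":0,"ay":0,"az":0,"jaw":-1},{"x":0.11,"y":0,"z":0,"ax":0,"ay":0,"az":0,"jaw":-1},{"x":0.03,"y":0,"z":0,"ax":0,"ay":0,"az":0,"jaw":-1},{"x":0.005,"y":0,"z":0,"ax":0,"ay":0,"az":0,"jaw":-1},{"x":0,"y":0,"z":0,"ax":0,"ay":0,"az":0,"jaw":-1}]}}

```text
t: 16.25
tcp_pos: [0.4854, -0.0846, 0.0734]
orientation: [[0.0, 0.743, 0.669], [-0.0, 0.669, -0.743], [-1.0, -0.0, 0.0]]
wrist_force: [-1.7, 0.1, 8.4]
width: 0.004
```

Request:
{"op": "move_arm", "data": {"moves": [{"x":0,"y":0,"z":0.05,"ax":0,"ay":0,"az":0,"jaw":-1},{"x":0,"y":0,"z":0.05,"ax":0,"ay":0,"az":0,"jaw":-1},{"x":0,"y":0,"z":0.05,"ax":0,"ay":0,"az":0,"jaw":-1},{"x":0,"y":0,"z":0.05,"ax":0,"ay":0,"az":0,"jaw":-1}]}}

```text
t: 16.75
tcp_pos: [0.4893, -0.0894, 0.0733]
orientation: [[-0.004, 0.743, 0.669], [0.002, 0.669, -0.743], [-1.0, -0.001, -0.004]]
wrist_force: [-7.0, 2.9, 13.6]
width: -0.003
```

Request:
{"op": "move_arm", "data": {"moves": [{"x":-0.006,"y":0,"z":0.04,"ax":0,"ay":0,"az":0,"jaw":-1},{"x":0,"y":0,"z":0.04,"ax":0,"ay":0,"az":0,"jaw":-1}]}}

```text
t: 17.0
tcp_pos: [0.4911, -0.0918, 0.0733]
orientation: [[-0.004, 0.743, 0.669], [0.002, 0.669, -0.743], [-1.0, -0.002, -0.004]]
wrist_force: [-6.7, 2.3, 12.0]
width: 0.001
```

Request:
{"op": "move_arm", "data": {"moves": [{"x":0,"y":0,"z":0.04,"ax":0,"ay":0,"az":0,"jaw":-1},{"x":0,"y":0,"z":0.04,"ax":0,"ay":0,"az":0,"jaw":-1}]}}

```text
t: 17.25
tcp_pos: [0.493, -0.0943, 0.0733]
orientation: [[-0.005, 0.743, 0.669], [0.002, 0.669, -0.743], [-1.0, -0.002, -0.005]]
wrist_force: [-6.8, 2.1, 12.2]
width: 0.001
```

Request:
{"op": "move_arm", "data": {"moves": [{"x":0,"y":0,"z":0.05,"ax":0,"ay":0,"az":0,"jaw":-1},{"x":0,"y":0,"z":0.05,"ax":0,"ay":0,"az":0,"jaw":-1}]}}

```text
t: 17.5
tcp_pos: [0.4954, -0.0973, 0.073]
orientation: [[-0.005, 0.743, 0.669], [0.002, 0.669, -0.743], [-1.0, -0.003, -0.005]]
wrist_force: [-8.0, 1.5, 9.9]
width: -0.005
```

Request:
{"op": "move_arm", "data": {"moves": [{"x":0,"y":0,"z":0.05,"ax":0,"ay":0,"az":0,"jaw":-1},{"x":-0.3,"y":0,"z":0,"ax":0,"ay":0,"az":0,"jaw":-1},{"x":0,"y":-0.01,"z":-0.28,"ax":0,"ay":0,"az":0,"jaw":-1},{"x":0,"y":0,"z":-0.26,"ax":0,"ay":0,"az":0,"jaw":-1},{"x":0,"y":0,"z":0,"ax":0,"ay":0,"az":0,"jaw":-1}]}}

```text
t: 18.12
tcp_pos: [0.4831, -0.0821, 0.0848]
orientation: [[-0.001, 0.742, 0.671], [0.001, 0.671, -0.742], [-1.0, 0.0, -0.001]]
wrist_force: [0.1, 0.3, -0.5]
width: 0.0
```

Run:
```python
from scn import *
o=get_obs(); print(o["t"],o["tcp_pos"],o["width"],o["wrist_force"])
m=np.array([.4525,-.0472])+.091*np.array([.669,-.743]); 
look(m,np.radians(-48),"s9")
R=np.array(o["orientation"]); q=np.array(o["tcp_pos"])-np.r_[m,0]; print(q@R[:,2],q@R[:,1])
```

```text
18.125 [ 0.48306582 -0.08209227  0.08481187] 0.00044547053824385796 [ 0.10640842  0.28512451 -0.45645747]
-0.0446973732813254 -0.0005178504759022378
```

View pics/s9.png

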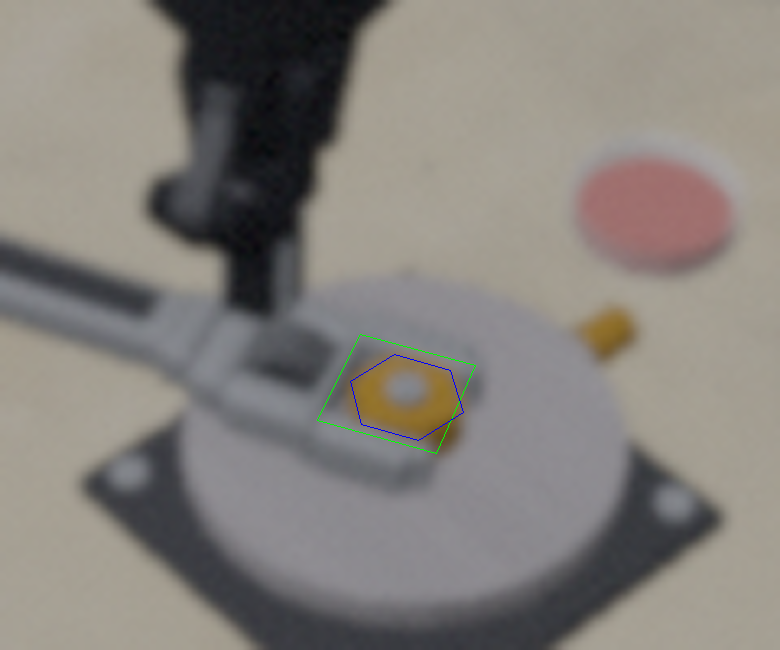

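Request:
{"op": "move_arm", "data": {"moves": [{"x":0.15,"y":0.01,"z":0.04,"ax":0,"ay":0,"az":0,"jaw":-1},{"x":0.11,"y":0,"z":0,"ax":0,"ay":0,"az":0,"jaw":-1},{"x":0.03,"y":0,"z":0,"ax":0,"ay":0,"az":0,"jaw":-1},{"x":0.01,"y":0,"z":0,"ax":0,"ay":0,"az":0,"jaw":-1},{"x":0,"y":0,"z":0,"ax":0,"ay":0,"az":0,"jaw":-1}]}}

```text
t: 18.8
tcp_pos: [0.4853, -0.0847, 0.0735]
orientation: [[-0.0, 0.743, 0.669], [0.0, 0.669, -0.743], [-1.0, -0.0, -0.0]]
wrist_force: [-1.2, 0.7, 6.2]
width: -0.003
```

Request:
{"op": "move_arm", "data": {"moves": [{"x":0,"y":0,"z":0.05,"ax":0,"ay":0,"az":0,"jaw":-1},{"x":0,"y":0,"z":0.05,"ax":0,"ay":0,"az":0,"jaw":-1},{"x":0,"y":0,"z":0.05,"ax":0,"ay":0,"az":0,"jaw":-1}]}}

```text
t: 19.18
tcp_pos: [0.4871, -0.0869, 0.0733]
orientation: [[-0.006, 0.743, 0.669], [0.004, 0.669, -0.743], [-1.0, -0.002, -0.007]]
wrist_force: [-8.6, 5.6, 13.7]
width: -0.006
```

Request:
{"op": "move_arm", "data": {"moves": [{"x":0,"y":0,"z":0.05,"ax":0,"ay":0,"az":0,"jaw":-1},{"x":0,"y":0,"z":0.05,"ax":0,"ay":0,"az":0,"jaw":-1},{"x":0,"y":0,"z":0.05,"ax":0,"ay":0,"az":0,"jaw":-1}]}}

```text
t: 19.55
tcp_pos: [0.4894, -0.0899, 0.0732]
orientation: [[-0.01, 0.742, 0.67], [0.007, 0.67, -0.742], [-1.0, -0.003, -0.012]]
wrist_force: [-14.7, 8.0, 21.0]
width: -0.0
```

Request:
{"op": "move_arm", "data": {"moves": [{"x":-0.3,"y":0,"z":-0.1,"ax":0,"ay":0,"az":0,"jaw":-1},{"x":-0.8,"y":0,"z":-0.6,"ax":0,"ay":0,"az":0,"jaw":-1},{"x":-0.6,"y":0.4,"z":-0.9,"ax":0,"ay":0,"az":0,"jaw":-0.5},{"x":0,"y":0.4,"z":-0.9,"ax":0,"ay":0,"az":0,"jaw":0},{"x":0,"y":0.4,"z":-0.9,"ax":0,"ay":0,"az":0,"jaw":0},{"x":0,"y":0,"z":-0.9,"ax":0,"ay":0,"az":0,"jaw":0},{"x":0,"y":0,"z":0,"ax":0,"ay":0,"az":0,"jaw":0},{"x":0,"y":0,"z":0,"ax":0,"ay":0,"az":0,"jaw":0}]}}

```text
t: 20.55
tcp_pos: [0.4146, 0.0661, 0.1414]
orientation: [[0.001, 0.743, 0.669], [0.0, 0.669, -0.743], [-1.0, 0.001, 0.001]]
wrist_force: [0.4, 0.5, -0.4]
width: 0.499
```

Run:
```python
from scn import *
o=get_obs(); print(o["t"],o["tcp_pos"],o["width"],o["wrist_force"],np.round(o["q"],2))
m=np.array([.4525,-.0472])+.091*np.array([.669,-.743]); 
look(m,np.radians(-48),"s10")
p,d=snapshot("top"); np.save("pics/t10.npy",d); cv2.imwrite("pics/t10.png",cv2.resize(p[175:285,250:390],None,fx=5.5,fy=5.5,interpolation=cv2.INTER_CUBIC))
```

```text
20.55 [0.41456433 0.066131   0.14141659] 0.49932270346590896 [ 0.43077126  0.48523908 -0.44919552] [-0.68 -0.11  0.44  2.14  0.05  1.11  0.46]
```

View pics/s10.png

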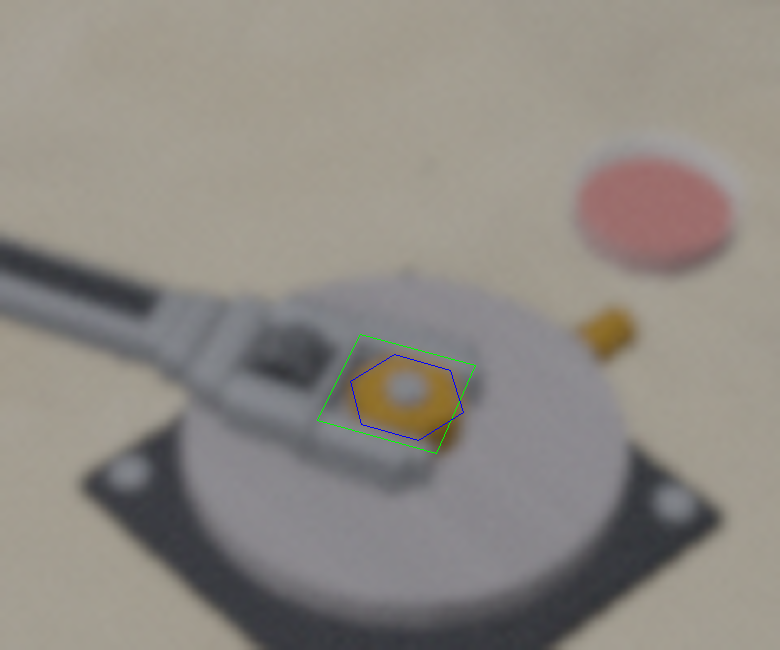

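View pics/t10.png

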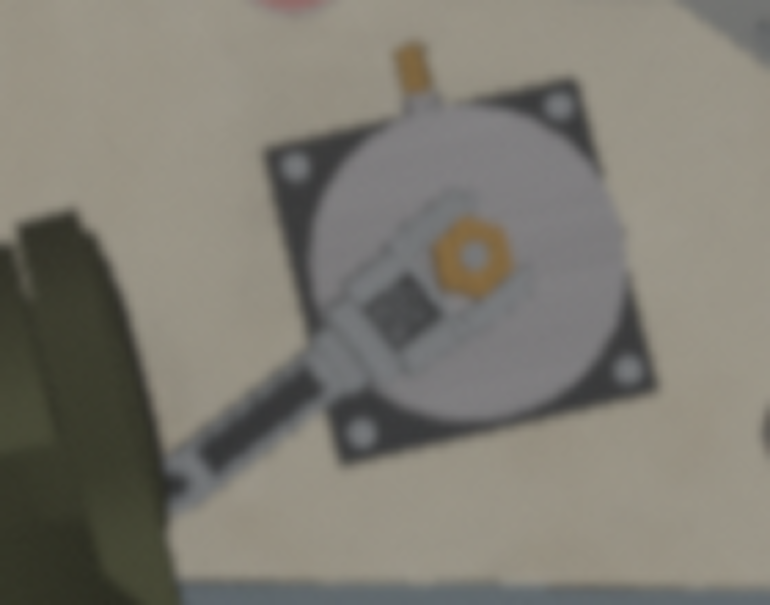

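```bash
cat > meas.py <<'E'
from tmpl import *
def meas(d,g,und=.036,rng=(-.15,-.08)):
    """wrench pose via handle edges and jaw/nut; g guess mouth,yaw"""
    P=cloud("top",d); z=P[...,2]; v,u=np.mgrid[:420,:560]
    XY=px2w("top",u.ravel(),v.ravel(),und+.016)[:,:2].reshape(420,560,2)
    m=(z>und+.009)&(z<und+.03)
    c=np.array(g[:2]); yaw=g[2]
    for _ in range(6):
        x=np.array([np.cos(yaw),np.sin(yaw)]); y=np.array([-x[1],x[0]])
        T=(XY-c)@x; S=(XY-c)@y
        k=m&(T>rng[0])&(T<rng[1])&(abs(S)<.02); bt=[];bs=[];w=[]
        for b in np.arange(rng[0],rng[1],.004):
            q=k&(T>=b)&(T<b+.004)
            if q.sum()>4: bt.append(b+.002); bs.append((S[q].max()+S[q].min())/2); w.append(np.ptp(S[q]))
        f=np.polyfit(bt,bs,1); yaw+=np.arctan(f[0]); c=c+y*f[1]
    x=np.array([np.cos(yaw),np.sin(yaw)]); y=np.array([-x[1],x[0]]); T=(XY-c)@x; S=(XY-c)@y
    j=m&(abs(S)<.045)&(T>-.015)&(T<.04); tip=T[j&((S>.0175)|(S<-.018))]; tip=np.sort(tip)
    e=T[m&(abs(S)<.012)&(T<-.1)&(T>-.2)].min()
    jj=m&(T>-.008)&(T<.012)&(abs(S)<.05); s=np.sort(S[jj])
    # offset from handle line, T frame shift via tip
    print("yaw %.2f line pt %s handle w %.4f tipT %.4f endT %.4f  jaw outer S: %.4f .. %.4f"%(np.degrees(yaw),c.round(4),np.mean(w),tip[-2],e,s[1],s[-2]))
    return c,yaw
if __name__=="__main__":
    d=np.load("pics/t10.npy")
    c,yaw=meas(d,[.5134,-.1148,np.radians(-52)])
    x=np.array([np.cos(yaw),np.sin(yaw)]); y=np.array([-x[1],x[0]]); n=np.array([.5119,-.1184])-c
    print("nut in frame",n@x,n@y)
    p=px2w("top",[250+x_/5.5 for x_ in (435,512,470)],[175+y_/5.5 for y_ in (245,260,300)],.051)
    print(p)
    # initial for reference
    meas(d0,[*M0,YAW0],und=0)
E
python3 meas.py
python3 - <<'E'
import cv2
a=cv2.imread("pics/t10.png"); cv2.imwrite("pics/t10z.png",cv2.resize(a[160:400,280:560],None,fx=2.5,fy=2.5))
E
```

```text
yaw -51.67 line pt [ 0.5109 -0.1168] handle w 0.0223 tipT 0.0165 endT -0.1579  jaw outer S: -0.0260 .. 0.0266
nut in frame 0.0019112173750923114 -0.0002100658402974029
[[ 0.51479968 -0.1041774   0.051     ]
 [ 0.50911835 -0.1356454   0.051     ]
 [ 0.4924405  -0.11837916  0.051     ]]
yaw -68.13 line pt [0.4745 0.1876] handle w 0.0225 tipT 0.0168 endT -0.1636  jaw outer S: -0.0336 .. 0.0270
```

View pics/t10z.png

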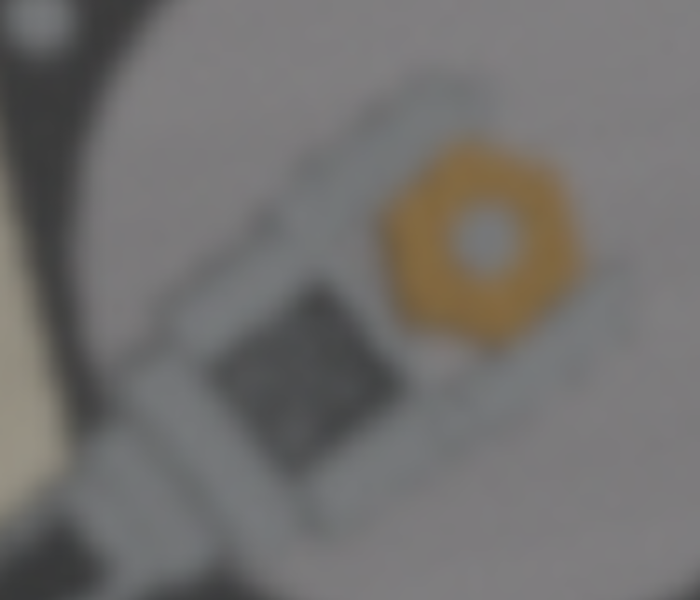

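Run:
```python
from plan import *
plan([(.4549,-.0462,.11,38.3,5,0.0),(.4549,-.0462,.0565,38.3,3,0.0)],nd=3)
```

```text
[{"x": 0.156, "y": -0.224, "z": 0.551, "ax": 0.012, "ay": 0, "az": 0, "jaw": 0.0}, {"x": 0.157, "y": -0.217, "z": 0.554, "ax": 0.012, "ay": 0, "az": 0, "jaw": 0.0}, {"x": 0.156, "y": -0.21, "z": 0.556, "ax": 0.012, "ay": 0, "az": 0, "jaw": 0.0}, {"x": 0.157, "y": -0.203, "z": 0.559, "ax": 0.012, "ay": 0, "az": 0, "jaw": 0.0}, {"x": 0.156, "y": -0.196, "z": 0.562, "ax": 0.012, "ay": 0, "az": 0, "jaw": 0.0}, {"x": 0.446, "y": 0.0, "z": -0.0, "ax": -0.0, "ay": 0, "az": 0, "jaw": 0.0}, {"x": 0.446, "y": 0.0, "z": -0.0, "ax": -0.0, "ay": 0, "az": 0, "jaw": 0.0}, {"x": 0.446, "y": 0.0, "z": -0.0, "ax": -0.0, "ay": 0, "az": 0, "jaw": 0.0}]
end [ 0.4549 -0.0462  0.0565] 38.3 8
```

Request:
{"op": "move_arm", "data": {"moves": [{"x":0.156,"y":-0.224,"z":0.551,"ax":0.012,"ay":0,"az":0,"jaw":0},{"x":0.157,"y":-0.217,"z":0.554,"ax":0.012,"ay":0,"az":0,"jaw":0},{"x":0.156,"y":-0.21,"z":0.556,"ax":0.012,"ay":0,"az":0,"jaw":0},{"x":0.157,"y":-0.203,"z":0.559,"ax":0.012,"ay":0,"az":0,"jaw":0},{"x":0.156,"y":-0.196,"z":0.562,"ax":0.012,"ay":0,"az":0,"jaw":0},{"x":0,"y":0,"z":0,"ax":0,"ay":0,"az":0,"jaw":0},{"x":0,"y":0,"z":0,"ax":0,"ay":0,"az":0,"jaw":0}]}}

```text
t: 21.52
tcp_pos: [0.4543, -0.045, 0.1098]
orientation: [[-0.0, 0.784, 0.621], [0.0, 0.621, -0.784], [-1.0, -0.0, -0.0]]
wrist_force: [-0.6, 1.6, 0.0]
width: 0.498
```

Run:
```python
from plan import *
print(get_obs()["tcp_pos"])
plan([(.4549,-.0462,.0565,38.3,3,0.0)],nd=3)
```

```text
[ 0.45433005 -0.04504774  0.10978868]
[{"x": 0.444, "y": -0.002, "z": 0.01, "ax": 0.0, "ay": 0, "az": 0, "jaw": 0.0}, {"x": 0.444, "y": -0.002, "z": 0.011, "ax": 0.001, "ay": 0, "az": 0, "jaw": 0.0}, {"x": 0.444, "y": -0.003, "z": 0.01, "ax": 0.0, "ay": 0, "az": 0, "jaw": 0.0}]
end [ 0.4549 -0.0462  0.0565] 38.32 3
```

Request:
{"op": "move_arm", "data": {"moves": [{"x":0.444,"y":-0.002,"z":0.01,"ax":0,"ay":0,"az":0,"jaw":0},{"x":0.444,"y":-0.002,"z":0.01,"ax":0,"ay":0,"az":0,"jaw":0},{"x":0.43,"y":-0.002,"z":0.01,"ax":0,"ay":0,"az":0,"jaw":0},{"x":0,"y":0,"z":0,"ax":0,"ay":0,"az":0,"jaw":0},{"x":0,"y":0,"z":0,"ax":0,"ay":0,"az":0,"jaw":0}]}}

```text
t: 22.15
tcp_pos: [0.4554, -0.0458, 0.0578]
orientation: [[0.001, 0.783, 0.622], [0.0, 0.622, -0.783], [-1.0, 0.001, 0.0]]
wrist_force: [1.2, 0.1, -0.4]
width: 0.5
```

Request:
{"op": "move_arm", "data": {"moves": [{"x":0,"y":0,"z":0,"ax":0,"ay":0,"az":0,"jaw":-0.3},{"x":0,"y":0,"z":0,"ax":0,"ay":0,"az":0,"jaw":-1},{"x":0,"y":0,"z":0,"ax":0,"ay":0,"az":0,"jaw":-1},{"x":0,"y":0,"z":0,"ax":0,"ay":0,"az":0,"jaw":-1}], "force": 25}}

```text
t: 22.65
tcp_pos: [0.4554, -0.046, 0.0579]
orientation: [[0.001, 0.784, 0.621], [0.001, 0.621, -0.784], [-1.0, 0.001, -0.0]]
wrist_force: [-2.3, -0.2, 6.6]
width: 0.273
```

Run:
```python
from plan import *
p,th=start(); C=np.array([.5119,-.1184]); v=p[:2]-C; r=np.hypot(*v); f=np.arctan2(v[1],v[0]); print(p,np.degrees(th),r,np.degrees(f))
f1=f-np.radians(56.5); t=C+r*np.array([np.cos(f1),np.sin(f1)])
plan([(t[0],t[1],p[2],np.degrees(th)-56.5,14,-1)],nd=3,arc=C)
```

```text
[ 0.4553985  -0.04604107  0.05790286] 38.3991069341908 0.09180541507379043 127.98451141625527
[{"x": 0.0, "y": 0.161, "z": 0.007, "ax": 0.067, "ay": 0, "az": 0, "jaw": -1}, {"x": 0.0, "y": 0.162, "z": 0.007, "ax": 0.068, "ay": 0, "az": 0, "jaw": -1}, {"x": 0.0, "y": 0.161, "z": 0.007, "ax": 0.067, "ay": 0, "az": 0, "jaw": -1}, {"x": 0.0, "y": 0.162, "z": 0.006, "ax": 0.067, "ay": 0, "az": 0, "jaw": -1}, {"x": 0.0, "y": 0.161, "z": 0.007, "ax": 0.067, "ay": 0, "az": 0, "jaw": -1}, {"x": 0.0, "y": 0.162, "z": 0.007, "ax": 0.068, "ay": 0, "az": 0, "jaw": -1}, {"x": 0.0, "y": 0.161, "z": 0.007, "ax": 0.067, "ay": 0, "az": 0, "jaw": -1}, {"x": 0.0, "y": 0.162, "z": 0.007, "ax": 0.067, "ay": 0, "az": 0, "jaw": -1}, {"x": 0.0, "y": 0.161, "z": 0.007, "ax": 0.067, "ay": 0, "az": 0, "jaw": -1}, {"x": 0.0, "y": 0.162, "z": 0.006, "ax": 0.068, "ay": 0, "az": 0, "jaw": -1}, {"x": 0.0, "y": 0.161, "z": 0.007, "ax": 0.067, "ay": 0, "az": 0, "jaw": -1}, {"x": 0.0, "y": 0.162, "z": 0.007, "ax": 0.067, "ay": 0, "az": 0, "jaw": -1}]
[{"x": 0.0, "y": 0.161, "z": 0.007, "ax": 0.067, "ay": 0, "az": 0, "jaw": -1}, {"x": 0.0, "y": 0.162, "z": 0.007, "ax": 0.068, "ay": 0, "az": 0, "jaw": -1}]
end [ 0.5411 -0.0314  0.0579] -18.12 14
```

Request:
{"op": "move_arm", "data": {"moves": [{"x":0,"y":0.161,"z":0.007,"ax":0.067,"ay":0,"az":0,"jaw":-1},{"x":0,"y":0.162,"z":0.007,"ax":0.068,"ay":0,"az":0,"jaw":-1},{"x":0,"y":0.161,"z":0.007,"ax":0.067,"ay":0,"az":0,"jaw":-1},{"x":0,"y":0.162,"z":0.006,"ax":0.067,"ay":0,"az":0,"jaw":-1}]}}

```text
t: 23.15
tcp_pos: [0.4769, -0.0337, 0.0579]
orientation: [[-0.002, 0.926, 0.378], [-0.0, 0.378, -0.926], [-1.0, -0.002, -0.001]]
wrist_force: [-5.0, -1.0, 10.0]
width: 0.272
```

Request:
{"op": "move_arm", "data": {"moves": [{"x":0,"y":0.161,"z":0.007,"ax":0.067,"ay":0,"az":0,"jaw":-1},{"x":0,"y":0.162,"z":0.007,"ax":0.068,"ay":0,"az":0,"jaw":-1},{"x":0,"y":0.161,"z":0.007,"ax":0.067,"ay":0,"az":0,"jaw":-1},{"x":0,"y":0.162,"z":0.007,"ax":0.067,"ay":0,"az":0,"jaw":-1},{"x":0,"y":0.161,"z":0.007,"ax":0.067,"ay":0,"az":0,"jaw":-1}]}}

```text
t: 23.78
tcp_pos: [0.5083, -0.0268, 0.0579]
orientation: [[-0.002, 0.999, 0.036], [0.0, 0.036, -0.999], [-1.0, -0.002, -0.001]]
wrist_force: [-5.4, 0.2, 9.1]
width: 0.271
```

Run:
```python
from plan import *
p,th=start(); C=np.array([.5119,-.1184]); v=p[:2]-C; r=np.hypot(*v); f=np.arctan2(v[1],v[0]); o=get_obs(); R=np.array(o["orientation"]);print(p,np.degrees(th),r,np.degrees(f),"F tool",R.T@o["wrist_force"], o["ft_torque"])
from h import *
q,d=snapshot("scene"); cv2.imwrite("pics/s11.png",cv2.resize(q[150:310,210:400],None,fx=4,fy=4))
```

```text
[ 0.50826059 -0.02682262  0.05786179] 2.054314189028157 0.09164966566031477 92.27581292950074 F tool [-9.1096452  -5.38485796 -0.43007498] [-0.11734546  1.08645781  0.29354562]
```

View pics/s11.png

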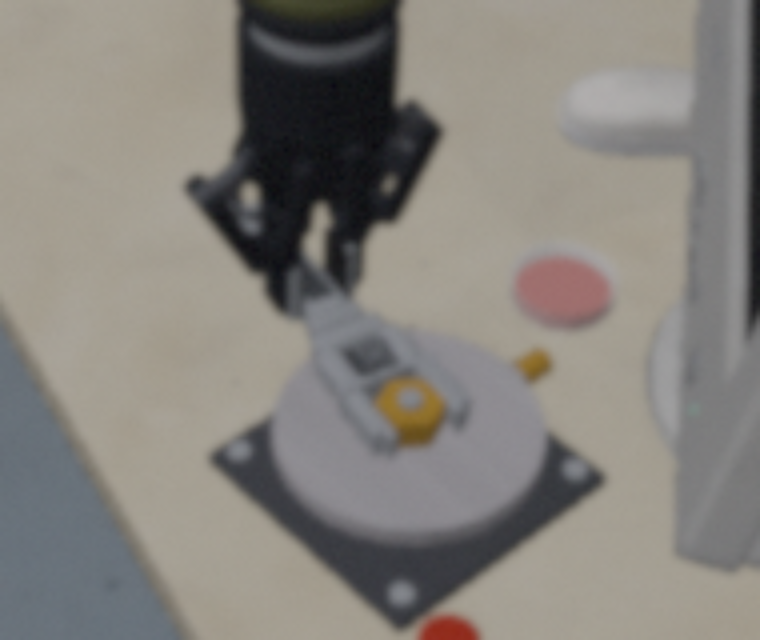

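Request:
{"op": "move_arm", "data": {"moves": [{"x":0,"y":0.162,"z":0.006,"ax":0.068,"ay":0,"az":0,"jaw":-1},{"x":0,"y":0.161,"z":0.007,"ax":0.067,"ay":0,"az":0,"jaw":-1},{"x":0,"y":0.162,"z":0.007,"ax":0.067,"ay":0,"az":0,"jaw":-1},{"x":0,"y":0.161,"z":0.007,"ax":0.067,"ay":0,"az":0,"jaw":-1},{"x":0,"y":0.162,"z":0.007,"ax":0.068,"ay":0,"az":0,"jaw":-1},{"x":0,"y":0,"z":0,"ax":0,"ay":0,"az":0,"jaw":-1},{"x":0,"y":0,"z":0,"ax":0,"ay":0,"az":0,"jaw":-1}]}}

```text
t: 24.7
tcp_pos: [0.5409, -0.0315, 0.0579]
orientation: [[0.0, 0.95, -0.311], [0.001, -0.311, -0.95], [-1.0, 0.0, -0.001]]
wrist_force: [-1.9, -0.3, 6.6]
width: 0.267
```

Run:
```python
from plan import *
p,th=start(); C=np.array([.5119,-.1184]); v=p[:2]-C; r=np.hypot(*v); f=np.arctan2(v[1],v[0]); o=get_obs(); R=np.array(o["orientation"]);print(p,np.degrees(th),r,np.degrees(f),"F tool",R.T@o["wrist_force"], o["ft_torque"])
from tmpl import *
q,d=snapshot("scene"); cv2.imwrite("pics/s12.png",cv2.resize(q[150:310,210:400],None,fx=4,fy=4))
q,d=snapshot("top"); np.save("pics/t12.npy",d); cv2.imwrite("pics/t12.png",cv2.resize(q[175:285,250:390],None,fx=5.5,fy=5.5,interpolation=cv2.INTER_CUBIC))
```

```text
[ 0.54090793 -0.03145006  0.0579288 ] -18.12212346809687 0.09166107425507478 71.55045298411298 F tool [-6.59372668 -1.74163816  0.85155096] [ 0.06866308  0.48149685 -0.10636773]
```

View pics/s12.png

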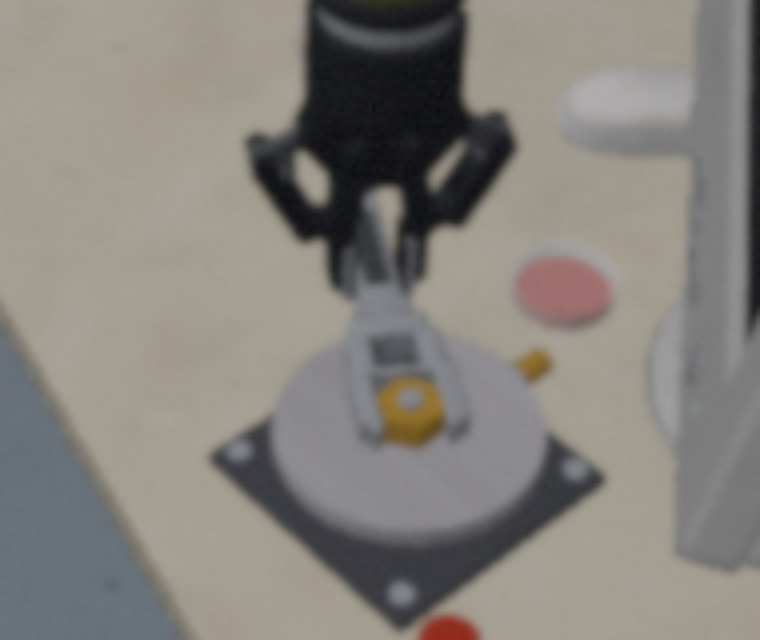

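View pics/t12.png

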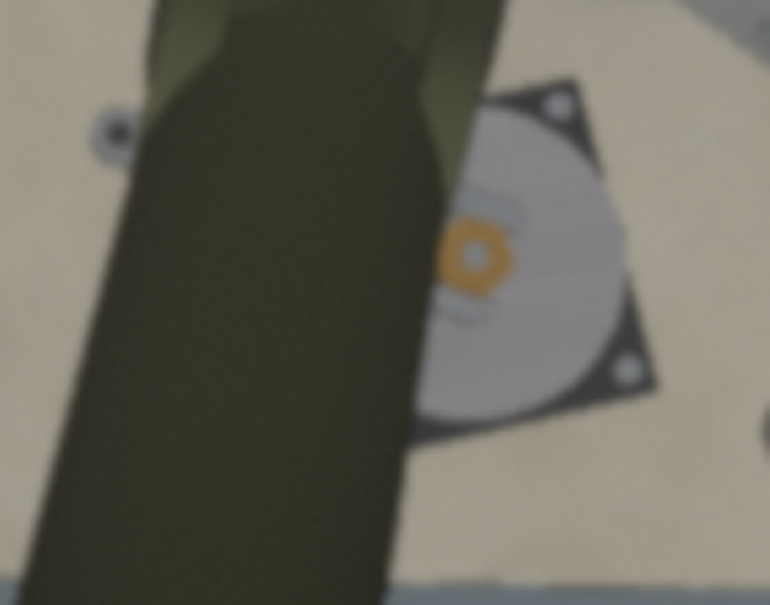

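Request:
{"op": "move_arm", "data": {"moves": [{"x":0,"y":0,"z":0,"ax":0,"ay":0,"az":0,"jaw":-0.2},{"x":0,"y":0,"z":0,"ax":0,"ay":0,"az":0,"jaw":0.1},{"x":0,"y":0,"z":0,"ax":0,"ay":0,"az":0,"jaw":0.1},{"x":-0.4,"y":0,"z":0,"ax":0,"ay":0,"az":0,"jaw":0.1},{"x":-1,"y":0,"z":0,"ax":0,"ay":0,"az":0,"jaw":0.1},{"x":-1,"y":0,"z":0,"ax":0,"ay":0,"az":0,"jaw":0.1},{"x":0,"y":0,"z":-0.9,"ax":0,"ay":0,"az":0,"jaw":0.1},{"x":0,"y":0,"z":-0.9,"ax":0,"ay":0,"az":0,"jaw":0.1},{"x":0,"y":0,"z":-0.9,"ax":0,"ay":0,"az":0,"jaw":0.1},{"x":0,"y":0,"z":-0.9,"ax":0,"ay":0,"az":0,"jaw":0.1},{"x":0,"y":0,"z":-0.9,"ax":0,"ay":0,"az":0,"jaw":0.1},{"x":0,"y":0,"z":-0.9,"ax":0,"ay":0,"az":0,"jaw":0.1}]}}

```text
t: 26.3
tcp_pos: [0.6083, 0.1749, 0.1544]
orientation: [[0.001, 0.95, -0.311], [0.0, -0.311, -0.95], [-1.0, 0.001, -0.001]]
wrist_force: [0.6, 0.1, -0.5]
width: 0.553
```

Run:
```python
from meas import *
o=get_obs(); print(o["t"],o["tcp_pos"],o["width"],o["wrist_force"])
q,d=snapshot("top"); np.save("pics/t13.npy",d); cv2.imwrite("pics/t13.png",cv2.resize(q[145:285,250:420],None,fx=4.5,fy=4.5,interpolation=cv2.INTER_CUBIC))
c,yaw=meas(d,[.512,-.1165,np.radians(-108)])
x=np.array([np.cos(yaw),np.sin(yaw)]); y=np.array([-x[1],x[0]]); n=np.array([.5119,-.1184])-c
print("nut in frame",n@x,n@y)
# plane tilt of wrench top
P=cloud("top",d); Q=P[...,:2]-c; T=Q@x; S=Q@y; k=(P[...,2]>.045)&(P[...,2]<.056)&(abs(S)<.011)&(T<-.045)&(T>-.16)
print("tilt fit",np.polyfit(T[k],P[...,2][k],1),k.sum())
```

```text
26.3 [0.60831078 0.17486906 0.15440198] 0.553328410927505 [ 0.57963083  0.13145963 -0.47889551]
yaw -108.35 line pt [ 0.5117 -0.1164] handle w 0.0227 tipT 0.0173 endT -0.1621  jaw outer S: -0.0256 .. 0.0277
nut in frame 0.0018330153165027176 0.0008510768998661379
tilt fit [-0.00165425  0.05113527] 482
```

View pics/t13.png

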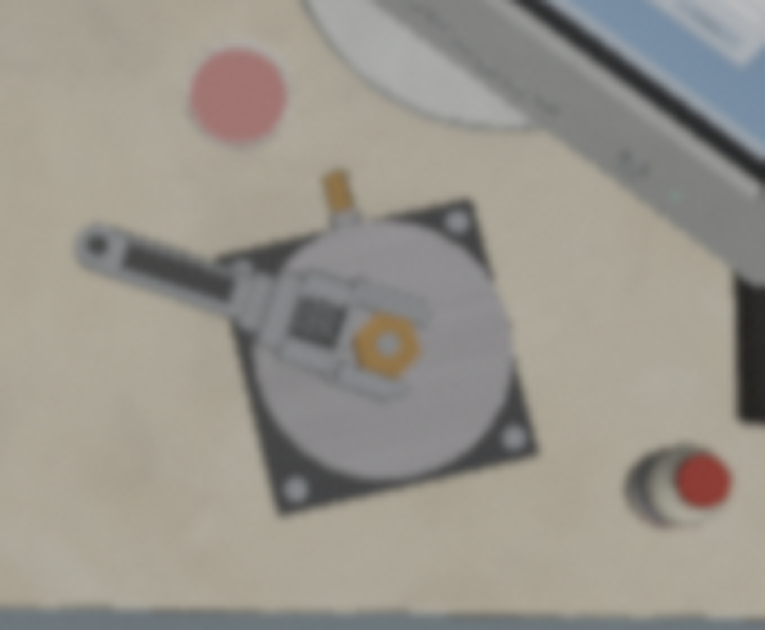

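Request:
{"op": "move_arm", "data": {"moves": [{"x":0,"y":0,"z":0,"ax":0,"ay":0,"az":0,"jaw":0.1},{"x":0,"y":0,"z":0,"ax":0,"ay":0,"az":0,"jaw":0.1}]}}

```text
t: 26.6
tcp_pos: [0.6078, 0.1722, 0.1538]
orientation: [[0.001, 0.95, -0.312], [-0.001, -0.312, -0.95], [-1.0, 0.001, 0.0]]
wrist_force: [-0.3, -0.4, 0.0]
width: 0.551
```

```bash
python3 -c "
from plant import *; print(job_done(), get_obs()['t'])"
```

```text
the job is handed in; nothing more can be done
the job is handed in; nothing more can be done
```

The nut is tightened by about one flat, and the wrench is lying snug on it, let go. I handed the job in at about 26.6 s of the 72 s allowed; no verdict is reported.

I gripped the wrench by its handle and laid it flat on the flange, mouth open around the nut. Four worm strokes followed: three rolled the jaw closed, and on the fourth the worm stalled, with the stroke force rising from about 4.5 N to about 16 N. Then I gripped the handle again, swung it clockwise about the nut, let go and backed away.

**Last checks, from the top camera:**
- **Nut turn:** the wrench yaw is -108.4°, against about -48° when it lines up with the nut's starting flats. That puts the nut at about 60°, good to perhaps 4°. About 4° of it came while the jaw was closing, before the turn.
- **Fit:** the nut centre is about 2 mm from the mouth point. The handle's top shows no measurable tilt and stands about 51 mm over the table (52 mm expected).
- **Jaw:** its outer edge has moved in by 7.3 mm. With a starting value of about 1.5 mm, that gives about 8.8 mm, snug within about 1 mm.
- **Bystanders:** the arm never came near the dishes or the bottle. The red dish and the bottle look undisturbed in the last picture, and I did not re-measure any of them.

**What was off:**
- The scene camera read about 3 mm away from the top camera. I corrected for this using the nut, and the two then agreed.
- During the last two worm strokes the finger pressed harder than the suggested 6 to 10 N, up to 13.6 N and then 21 N at the stall.

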